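# Close the specimen carrier, then take off its outer cover

### The job

Close the blue specimen carrier with its double lid: carry the two lids together by the black handle, set them on the carrier so that the red ears of the inner lid (the stopper) drop into the grey forks on the rim and the stopper sits fully home, then turn the white outer cover anticlockwise (seen from above) until it stops, which frees it from the stopper's red T-bar. Lift the cover alone and finish while still holding it level, about 10 cm above the closed carrier, so that a colleague can label the stopper; the stopper stays seated and undisturbed from then on. Never let the lids drop, do not shove or tip the carrier, and leave the other things on the desk where they are.

Things in the scene. Friction and masses are not known exactly. Their poses are not given: they have to be found in the camera images.
- carrier: Open blue insulated carrier, a standing can 144 mm across, 120 mm tall, wall 12 mm, 1.6 kg, loose on the desk; origin under its centre. Two grey forks outside the rim, at +x and -x: pairs of cheeks 70 to 88 mm from the axis with a 23 mm gap, flared at the top, standing 18 mm above the rim.
- carrier_mouth (a point): Centre of the carrier's mouth (117 mm across) at the height of its rim, 120 mm above the desk. z up, x through the two forks; a half turn makes no difference.
- stopper: Inner lid, 0.28 kg; origin on its axis at the foot of its dark plug (16 mm deep, tapering from 113 to 102 mm across). White flange 132 mm across, 6 mm thick, with a low boss 107 mm across; red T-bar 52 x 13 x 9 mm on a post; two red ears 16 mm wide at flange height, reaching 84 mm from the axis. At the start it stands on the desk on its plug with the cover locked on.
- stopper_seat (a point): On the stopper's axis in the plane of its flange's underside, 16 mm above the plug's foot: coincides with carrier_mouth when the stopper is home. z up, x along the T-bar and through both ears; a half turn makes no difference. T-bar underside 28 mm and top 37 mm above this point.
- cover: White outer lid, 124 mm across, 0.20 kg; origin on its axis at the foot of its skirt, which rests on the stopper's flange, kept central by the boss (2 mm play). The T-bar comes up through a 22 x 58 mm slot along the cover's x. Locked at the start: its x is turned about 55 degrees clockwise from the stopper's x (seen from above), the T-bar lies over its top and lifts with it.
- cover_grip (a point): Centre of the cover's black handle bar, 57 mm above the skirt's foot, 63 mm above stopper_seat (66 mm when the stopper hangs from the cover). Bar 108 mm long along y, 16 mm wide (x), 14 mm high, a post at each end, 31 mm clear over the cover's top, 19 mm over the T-bar. Turning about 55 degrees anticlockwise to the stop makes its x parallel to the stopper's x (within 6 degrees) and frees it.
- phone: Dark phone, 150 x 72 x 8 mm, lying flat; origin under its centre. Bystander.
- remote: White remote control, 155 x 46 x 20 mm, lying flat; origin under its centre. Bystander.
- jar: Glass jar with a white lid, 68 mm across, 95 mm tall; origin under its centre. Bystander.
- sanitiser: Pump bottle of hand sanitiser, 58 mm across, 177 mm tall; origin under its centre. Bystander.
- tube_rack: Green tube rack with capped tubes, 70 x 180 mm, 78 mm tall; origin under its centre. Bystander.
- thermometer: White forehead thermometer lying on its side, about 120 x 135 mm, 40 mm tall; origin under its barrel. Bystander.
- mug: White mug, 78 mm across, 92 mm tall; origin under its centre. Bystander.

How it is judged:
By the outcome, as a careful person would: the job done as asked, in the order asked, and still so for the second after the job is handed in, while the arm keeps its last pose, push and grip.
It also fails if it takes over 48 s, if anything falls off the work surface, if the arm or the gripper's body presses on something with over 40 N, if the wrist force passes 120 N, or if a joint passes its speed limit or range.

### The arm

A 6-joint arm with a two-finger parallel gripper is mounted at the origin on the work surface. World frame = base frame: x ahead of the robot, y to its left, z up, the work surface at z = 0. Lengths are in mm, angles in degrees, forces in N, time in s.
With the tool pointing down it reaches from about 250 to 725 mm from the base axis. Payload 4 kg.
Tool frame: the origin (TCP) lies midway between the tips of the shut fingers; the grasp point (between the pads) lies 19 mm behind it; z points along the fingers, y is the direction in which the jaws open and shut (so a half turn about z gives the same grasp; the last joint's range is limited). The gripper opens to 85 mm and grips with 20 to 120 N. Pads are 22 mm wide; open, the fingers measure 114 mm over their backs; the gripper's body (76 mm by 85 mm) begins 54 mm behind the grasp point. The pads swing forward as they close: fully open they stand 13 mm farther back than shut.
Start: joints at [73.797, 13.785, 0.286, 76.501, 0, 90], TCP at [139.521, 480.139, 198.906] pointing down, gripper open.
Joint ranges: [-155.79, 155.79], [-60.16, 107.12], [-62.33, 73.08], [-114, 123.19], [-81.49, 82.49], [-180, 180]. Speed limits (degrees/s): [159.86, 159.86, 180, 180, 180, 180].

### API

Orientations are given as [roll, pitch, yaw] about the fixed x, y, z axes, in that order (R = Rz(yaw) Ry(pitch) Rx(roll)).
In Python, from cell import sensors, eyes, ctrl, boxes_of gives the robot as it stands.
- The arm moves only by the tool carry_out, never from a script. Its argument "moves" is a list of rows, each a list of 3 entries, a list of its own where there are three numbers: the opening, from -1 (shut) to 1 (fully open), so that 0 is half open, then the shift along the tool's x, y, z in mm, then the turn about the tool's z in rad. A call has 1 to 5 rows; each row is the pose to reach, as a shift and turn from the pose measured when the call began, along the tool's axes at that moment; what a row does not reach only later rows make up. A row lasts 1/12 s, in which the tool goes at most 41.7 mm and 7.16 degrees, less where a joint would pass 70% of its speed; a pose out of reach is approached as far as the arm can. A call with a gripper value outside its range is refused whole. The fingers move at their own pace and stop on an object; "force" is the grip in N (left out, the last holds). Time passes only in rows, so rows that repeat a pose let the fingers close. It gives the time, the measured TCP pose, the force and the opening at its end, in the units of the state.
- sensors.state(): the state, without advancing time (a new reading comes with each control period).
- eyes.capture(name): name is "scene" or "top" or "wrist"; returns the picture (384x512x3 uint8, red, green, blue); there is no depth.
- eyes.camera_info(name): a dict with "fx", "fy", "cx", "cy" (pixels), "k1" (the pictures are not rectified: a ray, as slopes to the right and down, at radius r is drawn at 1 + k1 r^2 times it, then the intrinsics apply), "rvec" (rotation vector, rad) and "tvec" (3), from world to camera coordinates, as OpenCV has them; the wrist camera has in their place "T_tool_cam" (4x4, takes a point from camera to tool coordinates, whose origin is the TCP and whose axes are the flange's). Camera axes: x right, y down, z forward; pixel columns grow to the right and rows downward; lengths in mm; the calibration is good to about 2 mm. A picture is of the moment at which its call begins: read the wrist's pose just before it. camera_info takes no time and is no camera call.
- ctrl.close_job(): hands the job in, once; it reports no verdict.
Trained networks look in the newest picture that a camera, given by its name, has taken for a name from the list of things; names that differ only in an ending like _2 or _b are one class to them, and where a whole thing is asked for, a point or a joint stands for the part that bears it (a point fixed in the world has none). Each returns a list of dicts, best first, with "score" (0 to 1); they miss things now and then, are a little off and sometimes report something else, mostly with a low value. They report only what shows in the picture. A call takes as long as a camera call.
- boxes_of(camera, label): "at" ([x, y, z] in mm, in the coordinates of the camera as it stood for that picture, good to about 4 mm: the middle of the surface that is visible of it).
The state is a dict: "time_s": time; "qpos": joint angles; "qvel": joint speeds; "effort": joint torques, N m; "eef_pos": TCP position; "eef_rot": TCP orientation; "contact_force": force on the tool from outside, world axes, zero at the start; "moment": the same for the moment, N m; "gripper_width": finger opening in mm.
Only numpy, scipy, OpenCV 4.12 (cv2) and the standard library are available. Lean on these libraries where they do the work, as an engineer would, in place of code of your own. Each camera call takes 0.05 s, during which the arm holds its last target.

## Working session

There is one attempt and no reset: what is moved stays moved. The work goes in short steps, Python scripts to look and compute and a tool call to move; the robot and the scene stay as the last step left them, time stands still between calls to the robot, and variables do not carry over. Pictures are saved under pics/ and viewed, and the job is handed in when it is done.

Besides the shell and the picture viewer there is one more tool, called as name([rows], argument=value, ...), one row to a line, values as JSON. carry_out: Moves the arm, as the interface text tells. Its arguments: {"type":"object","properties":{"moves":{"type":"array"},"force":{"type":"number"}},"required":["moves"]}

```bash
ls; mkdir -p pics; python3 - <<'E'
from cell import sensors, eyes
import cv2
print(sensors.state())
for n in ["scene","top","wrist"]:
    im=eyes.capture(n); cv2.imwrite(f"pics/{n}0.png",im[:,:,::-1]); print(n,eyes.camera_info(n))
E
```

```text
pics
{'time_s': 0.0, 'qpos': array([7.37974843e+01, 1.38332608e+01, 2.13496226e-01, 7.65008513e+01,
       7.40978024e-04, 8.99999734e+01]), 'qvel': array([ 0.02923669, -0.03209034,  0.06586615, -0.02825762, -0.05068796,
       -0.02410816]), 'effort': array([-1.34045174e-03, -3.72314429e+01,  2.52411819e+01,  1.69955799e-02,
       -2.27901028e-04, -4.46640144e-06]), 'eef_pos': array([139.31809684, 479.4730256 , 198.00231142]), 'eef_rot': array([-1.79879384e+02, -7.41032417e-04,  1.63797509e+02]), 'contact_force': array([ 0.08923542, -0.60912693,  0.04794378]), 'moment': array([ 0.00310947, -0.00598151, -0.02044315]), 'gripper_width': 85.3340119647293}
scene {'fx': 354.3256066321303, 'fy': 354.3256066321303, 'cx': 260.48120350887035, 'cy': 191.71531342085225, 'k1': -0.06356707196795405, 'rvec': array([ 0.8313888 ,  2.45401615, -1.20350323]), 'tvec': array([ 509.61974903, -147.48948494, 1432.62042723])}
top {'fx': 447.67645894229094, 'fy': 447.67645894229094, 'cx': 252.81072695453014, 'cy': 191.55278589675345, 'k1': -0.17781916028104755, 'rvec': array([ 2.15089697, -2.17563869,  0.15529328]), 'tvec': array([ -19.00974116,  621.37456767, 1161.59068524])}
wrist {'fx': 278.51315163623735, 'fy': 278.51315163623735, 'cx': 250.9385306528668, 'cy': 194.9387248088962, 'k1': -0.00575650483828434, 'T_tool_cam': array([[-1.73716969e-04, -9.52496585e-01, -3.04549217e-01,
         7.86377497e+01],
       [ 9.99999934e-01, -2.62483534e-04,  2.50526706e-04,
        -6.71436094e-01],
       [-3.18564986e-04, -3.04549154e-01,  9.52496568e-01,
        -1.74482096e+02],
       [ 0.00000000e+00,  0.00000000e+00,  0.00000000e+00,
         1.00000000e+00]])}
```

View pics/scene0.png

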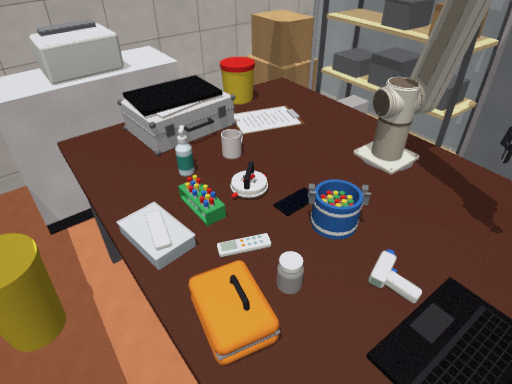

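View pics/top0.png

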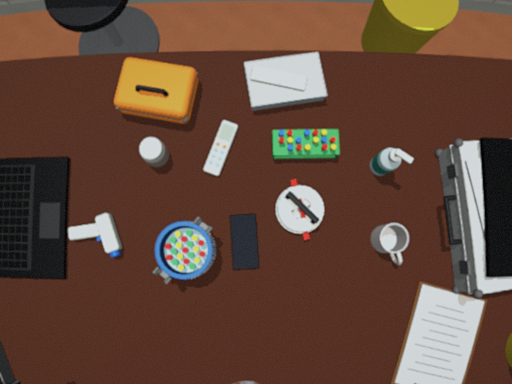

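View pics/wrist0.png

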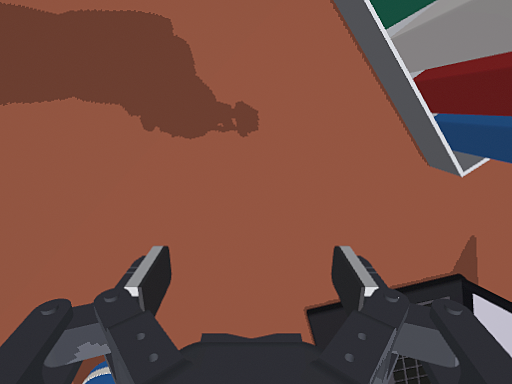

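The scene view shows the lids at about (249,182) and the carrier at (337,205). In the top view the lids are at about (300,208) with red ears at (294,183) and (306,236). The carrier is at (185,250) with forks at (203,226) and (162,276). The wrist view shows only the left side of the desk.

```bash
cat > h.py <<'E'
import numpy as np, cv2
from cell import sensors, eyes, boxes_of
from scipy.spatial.transform import Rotation as Ro
def camT(n,st=None):
    i=eyes.camera_info(n)
    if n=='wrist':
        T=np.eye(4);T[:3,:3]=Ro.from_euler('xyz',st['eef_rot'],degrees=True).as_matrix();T[:3,3]=st['eef_pos']
        return i,T@i['T_tool_cam']
    R=cv2.Rodrigues(np.array(i['rvec']))[0];T=np.eye(4);T[:3,:3]=R.T;T[:3,3]=-R.T@i['tvec'];return i,T
def und(i,p):
    K=np.array([[i['fx'],0,i['cx']],[0,i['fy'],i['cy']],[0,0,1]])
    return cv2.undistortPointsIter(np.array(p,float).reshape(-1,1,2),K,np.array([i['k1'],0,0,0]),None,None,(3,50,1e-9)).reshape(-1,2)
def bp(n,p,z,st=None):
    i,T=camT(n,st);u=und(i,p);d=np.c_[u,np.ones(len(u))]@T[:3,:3].T;o=T[:3,3]
    s=(np.asarray(z)-o[2])/d[:,2];return o+d*s[:,None]
def proj(n,P,st=None):
    i,T=camT(n,st);P=np.asarray(P,float).reshape(-1,3);c=(P-T[:3,3])@T[:3,:3]
    u=c[:,:2]/c[:,2:];r2=(u**2).sum(1,keepdims=True);u=u*(1+i['k1']*r2)
    return u*[i['fx'],i['fy']]+[i['cx'],i['cy']]
def shot(n,f,crop=None,s=1):
    st=sensors.state();im=eyes.capture(n)[:,:,::-1];np.save(f'pics/{f}.npy',im)
    o=im
    if crop: x0,y0,x1,y1=crop;o=im[y0:y1,x0:x1]
    cv2.imwrite(f'pics/{f}.png',cv2.resize(o,None,fx=s,fy=s,interpolation=cv2.INTER_CUBIC));return st,im
E
python3 - <<'E'
from h import *
import numpy as np
im=cv2.imread('pics/top0.png')
a=cv2.resize(im[160:260,130:330],None,fx=4,fy=4,interpolation=cv2.INTER_CUBIC);cv2.imwrite('pics/topc.png',a)
print(bp('top',[[300,208],[185,250],[288,195],[317,221],[294,183],[306,236],[203,226],[162,276]],[79,120,79,79,19,19,138,138]).round(1))
for c in ['top','scene']:
    eyes.capture(c);_,T=camT(c)
    for l in ['carrier','cover','stopper','cover_grip']:
        print(c,l,[((T[:3,:3]@d['at']+T[:3,3]).round(),round(d['score'],2)) for d in boxes_of(c,l)[:2]])
E
```

```text
[[ 571.8 -147.3   79. ]
 [ 466.9  144.8  120. ]
 [ 606.1 -116.8   79. ]
 [ 537.5 -190.8   79. ]
 [ 646.2 -139.8   19. ]
 [ 500.7 -169.2   19. ]
 [ 525.    98.3  138. ]
 [ 404.   198.8  138. ]]
top carrier [(array([467., 150.,  92.]), 0.74)]
top cover [(array([ 573., -152.,   41.]), 0.94)]
top stopper [(array([ 564., -145.,   25.]), 0.67)]
top cover_grip [(array([ 578., -151.,   43.]), 0.77)]
scene carrier [(array([491., 168.,  94.]), 0.71)]
scene cover [(array([ 586., -134.,   44.]), 0.83)]
scene stopper [(array([ 602., -129.,   19.]), 0.57)]
scene cover_grip [(array([ 592., -134.,   42.]), 0.7)]
```

View pics/topc.png

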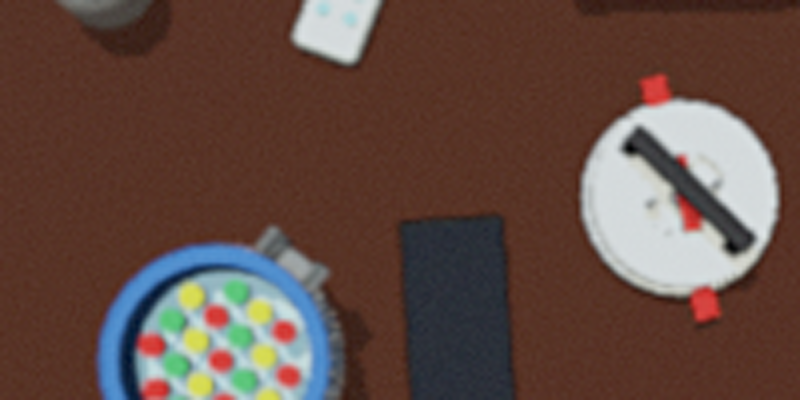

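```bash
cat >> h.py <<'E'
def rel(p,yaw,st=None):
    """shift in tool axes and tool-z turn (rad) to reach TCP p with yaw, tool down"""
    st=st or sensors.state();R=Ro.from_euler('xyz',st['eef_rot'],degrees=True).as_matrix()
    d=R.T@(np.array(p)-st['eef_pos']);dy=(yaw-st['eef_rot'][2]+180)%360-180
    return d.round(1),round(-np.radians(dy),3)
E
python3 - <<'E'
from h import *
print(bp('top',[[293.7-.4,182.2-.4],[306.2-.4,236.2-.4],[288.3,194.6],[315.1,220.4],[202.4,223.9]],[19,19,79,79,138]).round(1))
print(rel([467,147,240],190))
E
```

```text
[[ 649.6 -138.    19. ]
 [ 501.3 -168.7   19. ]
 [ 607.2 -117.6   79. ]
 [ 539.1 -185.9   79. ]
 [ 530.2   99.7  138. ]]
(array([-407.4, -228.6,  -41.1]), np.float64(-0.457))
```

carry_out([
  [1, [-60, -33, -40], -0.1],
  [1, [-120, -67, -41], -0.2],
  [1, [-180, -101, -41], -0.3],
  [1, [-240, -134, -41], -0.4],
  [1, [-300, -168, -41], -0.457],
])

```text
time_s: 1.07
eef_pos: [280.5, 337.2, 235.9]
eef_rot: [179.9, 0.1, -169.7]
contact_force: [-0.6, 0.6, -0.5]
gripper_width: 85.4
```

```bash
python3 - <<'E'
from h import *
s=sensors.state();print(s['qpos'].round(1),s['eef_pos'].round(1),s['eef_rot'].round(1),s['time_s'])
print(rel([467,147,240],190))
E
```

```text
[50.2  5.9 -3.8 80.2  0.  39.9] [280.5 337.2 235.9] [ 1.799e+02  1.000e-01 -1.697e+02] 1.0667
(array([-149.5, -220.4,   -4.2]), np.float64(0.005))
```

carry_out([
  [1, [-150, -220, -4], 0],
  [1, [-150, -220, -4], 0],
  [1, [-150, -220, -4], 0],
  [1, [-150, -220, -4], 0],
  [1, [-150, -220, -4], 0],
])

```text
time_s: 1.48
eef_pos: [426.9, 188.0, 239.2]
eef_rot: [179.9, 0.1, -169.7]
contact_force: [-0.1, 0.5, 0.8]
gripper_width: 85.6
```

carry_out([
  [1, [-41, -60, 0], 0],
  [1, [-41, -60, 0], 0],
  [1, [-41, -60, 0], 0],
  [1, [-41, -60, 0], 0],
])

```text
time_s: 1.82
eef_pos: [478.7, 134.9, 238.7]
eef_rot: [179.9, 0.1, -169.9]
contact_force: [-1.4, 0.1, 0.0]
gripper_width: 85.5
```

```bash
python3 - <<'E'
from h import *
s,im=shot('wrist','w1',None,1.5);print(s['qpos'].round(1),s['eef_pos'].round(1),s['eef_rot'].round(1),s['time_s'],s['qvel'].round(1))
E
```

```text
[15.7 12.6  4.7 82.   0.1  5.6] [478.7 134.9 238.7] [ 1.799e+02  1.000e-01 -1.699e+02] 1.8167 [ 3.1 -1.4 -1.4  0.4  0.5  0.2]
```

View pics/w1.png

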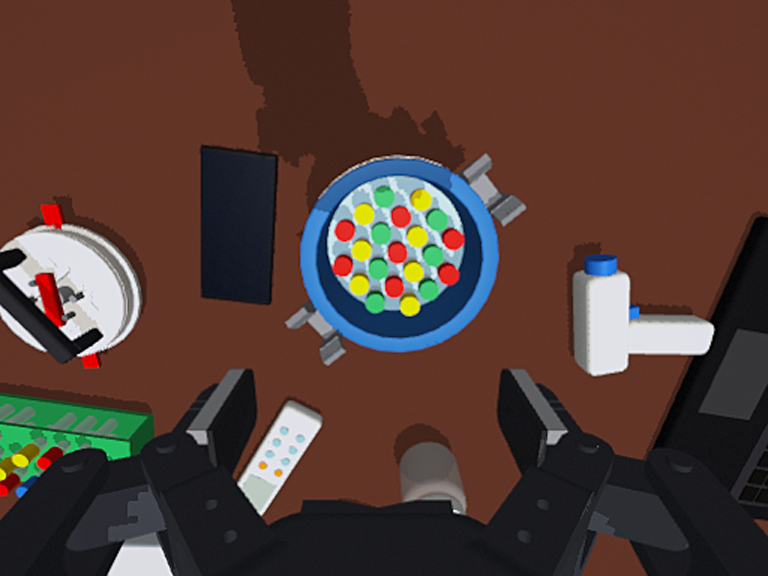

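```bash
cat > carfit.py <<'E'
from h import *
from scipy.optimize import minimize
def fit(im,cam,st,x0,rin=58.5):
    b=im[:,:,0].astype(int);r=im[:,:,2].astype(int);g=im[:,:,1].astype(int)
    m=((b>130)&(b-r>60)&(g>70)).astype(np.uint8)
    # sub-pixel: compare soft coverage
    t=np.linspace(0,2*np.pi,181)
    S=8
    def ren(p):
        o=np.zeros(m.shape,np.uint8)
        for rad,v in ((72,255),(rin,0)):
            q=proj(cam,np.c_[p[0]+rad*np.cos(t),p[1]+rad*np.sin(t),0*t+120],st)
            cv2.fillPoly(o,[np.round(q*64).astype(np.int32)],v,shift=6,lineType=cv2.LINE_AA)
        return o/255.
    f=lambda p:np.abs(ren(p)-m).sum()
    r=minimize(f,x0,method='Nelder-Mead',options=dict(initial_simplex=[np.array(x0),np.array(x0)+[6,0],np.array(x0)+[0,6]]))
    return r.x,r.fun,m.sum(),m
E
python3 - <<'E'
from carfit import *
s,im=shot('wrist','w2',(190,90,360,250),4.5);print(s['eef_pos'].round(1),s['eef_rot'].round(2))
np.savez('pics/w2s.npz',p=s['eef_pos'],r=s['eef_rot'])
x,f,n,m=fit(im,'wrist',s,[467,147]);print(x,f,n)
cv2.imwrite('pics/m.png',m*255)
it=cv2.imread('pics/top0.png');print(fit(it,'top',None,[467,147])[:3])
isc=cv2.imread('pics/scene0.png');print(fit(isc,'scene',None,[467,147])[:3])
c=x
v=im.copy()
for a in (-39.7,):
  for yy in (-11.5,11.5):
    for sg in (1,-1):
      P=[[sg*rr,yy,138] for rr in (70,88)]
      R=Ro.from_euler('z',a,degrees=True).as_matrix();Q=np.array(P)@R.T+[c[0],c[1],0]
      print(proj('wrist',Q,s).round(1).tolist())
E
```

```text
[477.9 135.9 238.9] [ 1.7989e+02  6.0000e-02 -1.6981e+02]
[467.32971888 149.13510249] 1276.886274509804 4512
(array([467.79431039, 149.31639359]), np.float64(446.0235294117647), np.uint64(1099))
(array([470.01105302, 150.14069404]), np.float64(299.156862745098), np.uint64(520))
[[207.5, 212.0], [195.1, 222.1]]
[[314.5, 124.3], [329.8, 111.7]]
[[222.0, 227.2], [209.7, 236.9]]
[[328.3, 142.7], [343.5, 130.6]]
```

View pics/w2.png

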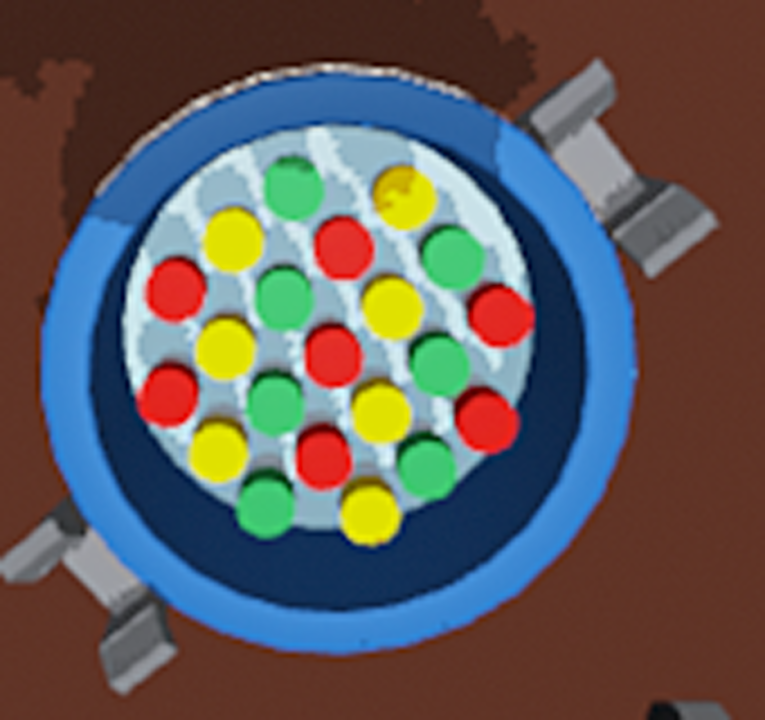

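```bash
cat > ov.py <<'E'
from carfit import *
import sys
z=np.load('pics/w2s.npz');s=dict(eef_pos=z['p'],eef_rot=z['r']);im=np.load('pics/w2.npy')
c=np.array([float(sys.argv[1]),float(sys.argv[2])]);a=float(sys.argv[3])
k=4.5;v=cv2.resize(im[90:250,190:360],None,fx=k,fy=k,interpolation=cv2.INTER_CUBIC)
R=Ro.from_euler('z',a,degrees=True).as_matrix()
def L(P,col):
    q=proj('wrist',np.array(P,float)@R.T+[c[0],c[1],0],s);q=(q+.5-[190,90])*k-.5
    cv2.polylines(v,[np.round(q).astype(np.int32)],False,col,1,cv2.LINE_AA)
t=np.linspace(0,2*np.pi,181)
for r in (72,58.5): L(np.c_[r*np.cos(t),r*np.sin(t),0*t+120],(0,255,255))
for sg in (1,-1):
    for y in (-11.5,11.5): L([[sg*70,y,120],[sg*88,y,120]],(255,0,255));L([[sg*88,y,120],[sg*88,y,132]],(255,0,255))
    L([[sg*50,0,138],[sg*100,0,138]],(0,255,0)); L([[sg*50,0,120],[sg*100,0,120]],(255,255,0))
    L([[sg*88,-22,138],[sg*88,22,138]],(0,255,0))
cv2.imwrite('pics/'+sys.argv[4],v)
E
python3 ov.py 467.5 149.2 -39.7 o1.png
```

```text
(no output)
```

View pics/o1.png

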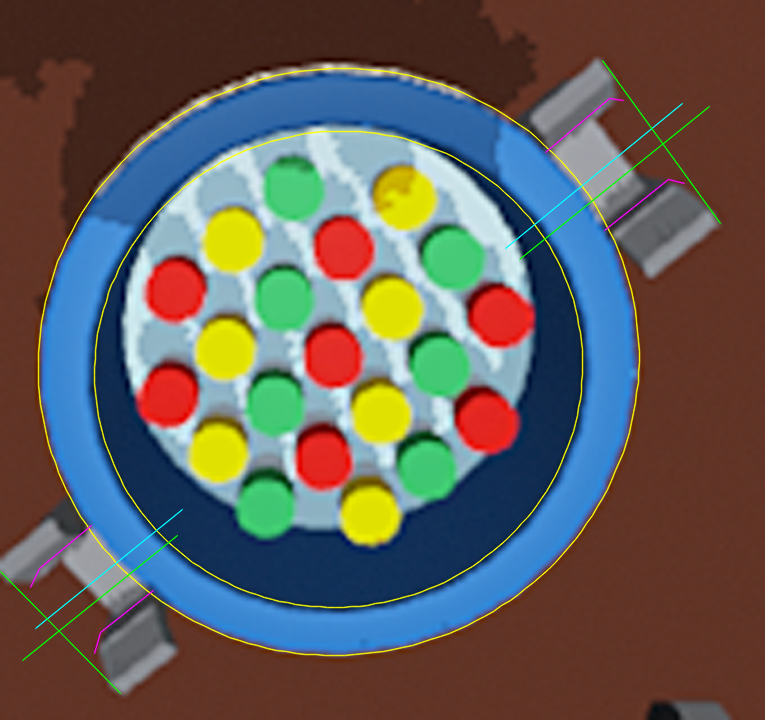

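The overlay fits the carrier within about 0.5 mm: centre (467.5, 149.2) and fork axis -39.7°. Next I'll go over the lids.

```bash
python3 - <<'E'
from h import *
print(rel([573,-153,210],226))
E
```

```text
(array([ -42.3, -302.1,   28.5]), np.float64(-0.623))
```

carry_out([
  [1, [-6, -41, 0], -0.124],
  [1, [-12, -82, 0], -0.25],
  [1, [-18, -123, 0], -0.37],
  [1, [-24, -164, 0], -0.5],
  [1, [-29, -205, 0], -0.62],
])

```text
time_s: 2.33
eef_pos: [536.6, -40.3, 239.3]
eef_rot: [180.0, 0.2, -137.0]
contact_force: [0.2, -0.1, 0.1]
gripper_width: 85.6
```

```bash
python3 - <<'E'
from h import *
print(rel([573,-153,210],226))
E
```

```text
(array([  50.4, -107.2,   29. ]), np.float64(-0.052))
```

carry_out([
  [1, [17, -36, 8], -0.05],
  [1, [34, -71, 18], -0.05],
  [1, [50, -107, 29], -0.05],
  [1, [50, -107, 29], -0.05],
  [1, [50, -107, 29], -0.05],
])

```text
time_s: 2.75
eef_pos: [572.6, -152.4, 208.5]
eef_rot: [179.8, 0.1, -134.2]
contact_force: [-0.1, 0.8, 0.4]
gripper_width: 85.4
```

carry_out([
  [1, [0, 0, 0], 0],
  [1, [0, 0, 0], 0],
])

```text
time_s: 2.92
eef_pos: [572.5, -150.3, 209.0]
eef_rot: [179.8, 0.1, -134.0]
contact_force: [0.9, -0.2, 0.4]
gripper_width: 85.0
```

```bash
python3 - <<'E'
from h import *
s,im=shot('wrist','w3',None,1.5);print(s['eef_pos'].round(1),s['eef_rot'].round(2),s['qvel'].round(1))
np.savez('pics/w3s.npz',p=s['eef_pos'],r=s['eef_rot'])
E
```

```text
[ 572.5 -150.3  209. ] [ 1.7979e+02  1.2000e-01 -1.3401e+02] [ 0.4 -0.5  0.1 -0.2 -0.1 -0.2]
```

View pics/w3.png

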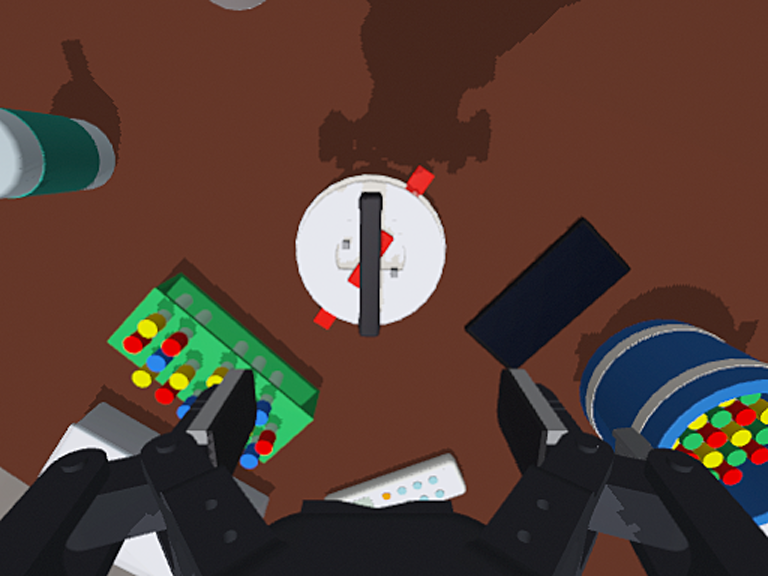

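```bash
cat > ov2.py <<'E'
from h import *
import sys
a=sys.argv
z=np.load(f'pics/{a[1]}s.npz');s=dict(eef_pos=z['p'],eef_rot=z['r']);im=np.load(f'pics/{a[1]}.npy')
hx,hy,ha,sx,sy,sa=map(float,a[2:8])
x0,y0,k=185,100,6;v=cv2.resize(im[y0:y0+130,x0:x0+125],None,fx=k,fy=k,interpolation=cv2.INTER_CUBIC)
def L(P,c,ang,col):
    R=Ro.from_euler('z',ang,degrees=True).as_matrix()
    q=proj('wrist',np.array(P,float)@R.T+[c[0],c[1],0],s);q=(q+.5-[x0,y0])*k-.5
    cv2.polylines(v,[np.round(q).astype(np.int32)],False,col,1,cv2.LINE_AA)
t=np.linspace(0,2*np.pi,181)
L([[54,8,86],[-54,8,86],[-54,-8,86],[54,-8,86],[54,8,86]],(hx,hy),ha,(0,255,255))
S=(sx,sy)
for sg in (1,-1): L([[sg*60,8,22],[sg*84,8,22],[sg*84,-8,22],[sg*60,-8,22]],S,sa,(255,0,255))
L([[26,6.5,53],[-26,6.5,53],[-26,-6.5,53],[26,-6.5,53],[26,6.5,53]],S,sa,(0,255,0))
L(np.c_[62*np.cos(t),62*np.sin(t),0*t+41],(hx,hy),0,(255,200,0))
cv2.imwrite('pics/'+a[8],v)
E
python3 ov2.py w3 573.1 -151.8 45.5 573.5 -152.5 11.4 o2.png
python3 - <<'E'
from h import *
z=np.load('pics/w3s.npz');s=dict(eef_pos=z['p'],eef_rot=z['r'])
print(bp('wrist',np.array([[370,193],[369,336]])/1.5,[86,86],s), bp('wrist',np.array([[421,180],[325,319]])/1.5,[22,22],s))
E
```

```text
[[ 536.24664826 -193.21379057   86.        ]
 [ 612.1814695  -116.46336727   86.        ]] [[ 502.16059412 -168.14002429   22.        ]
 [ 649.88042644 -137.55951137   22.        ]]
```

View pics/o2.png

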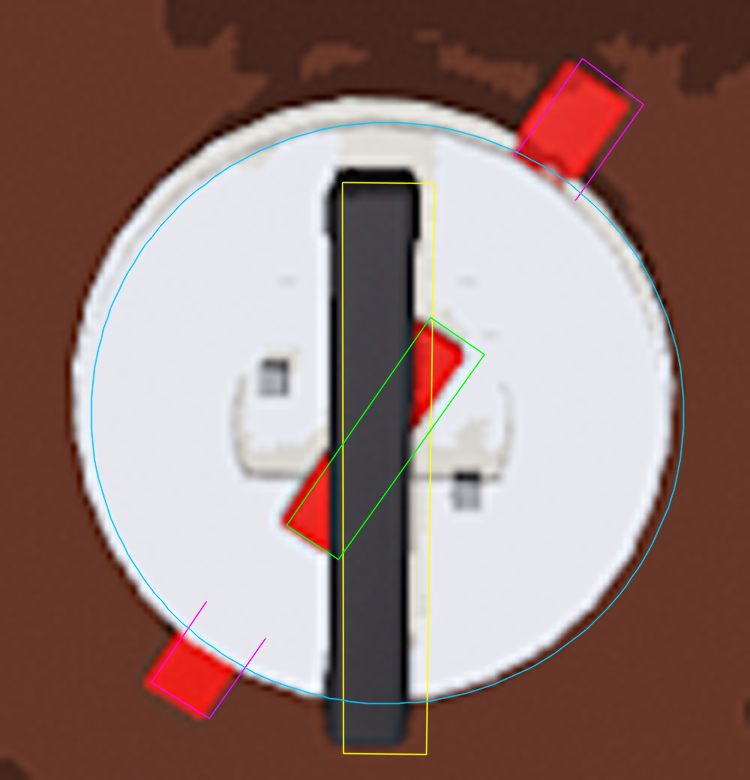

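```bash
python3 ov2.py w3 574 -155 45.3 573.8 -153.8 12.8 o3.png
```

```text
(no output)
```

View pics/o3.png

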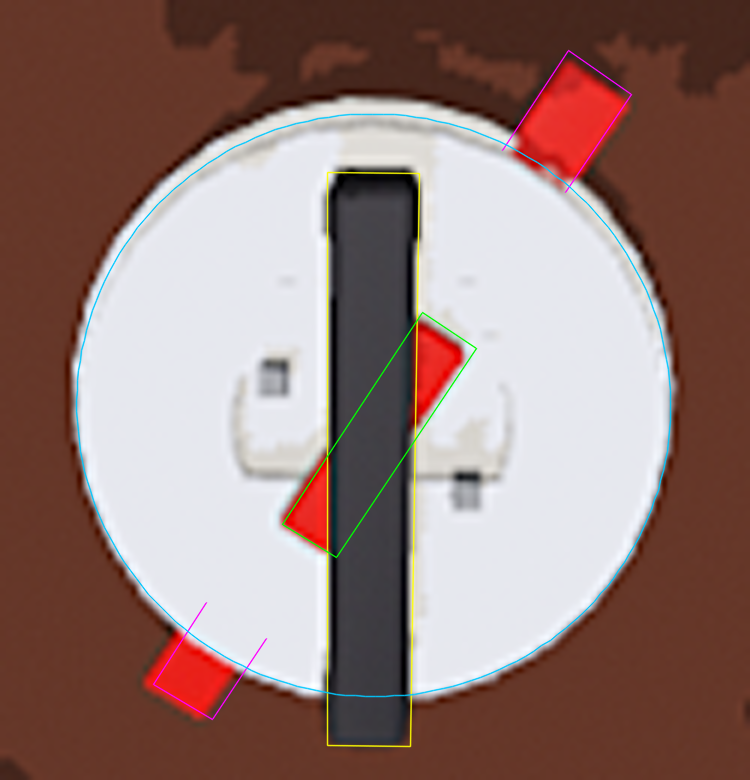

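```bash
python3 - <<'E'
from h import *
z=np.load('pics/w3s.npz');s=dict(eef_pos=z['p'],eef_rot=z['r'])
R=Ro.from_euler('xyz',s['eef_rot'],degrees=True).as_matrix()
P=bp('wrist',np.array([[185,260],[322,380],[108,340]])/1.5,[70,70,60],s);print(P,(P-[574,-155,60])@R)
print(rel([574,-155.1,110],225.3))
E
```

```text
[[ 674.53233523 -255.36090846   70.        ]
 [ 674.03177957 -110.28961221   70.        ]
 [ 781.42097482 -259.16999365   60.        ]] [[   2.32332172 -141.99651066  -10.51929228]
 [-101.67416702  -40.85245979   -9.94062321]
 [ -69.1751564  -221.56084588   -0.66157498]]
(array([ 2.6, -4.6, 99.2]), np.float64(0.012))
```

carry_out([
  [0.1, [2.6, -4.6, 35], 0.012],
  [0.1, [2.6, -4.6, 70], 0.012],
  [0.1, [2.6, -4.6, 99], 0.012],
  [0.1, [2.6, -4.6, 99], 0.012],
  [0.1, [2.6, -4.6, 99], 0.012],
])

```text
time_s: 3.38
eef_pos: [572.8, -153.4, 109.7]
eef_rot: [179.7, 0.0, -134.6]
contact_force: [-0.4, -0.3, 1.3]
gripper_width: 46.8
```

```bash
python3 - <<'E'
from h import *
s,im=shot('wrist','w4',None,1.5);print(s['eef_pos'].round(1),s['eef_rot'].round(2),s['gripper_width'])
print(rel([574,-155.1,61],225.3))
E
```

```text
[ 572.8 -153.4  109.7] [ 1.7966e+02  3.0000e-02 -1.3457e+02] 46.81932430785324
(array([ 1.3, -0.4, 50.8]), np.float64(0.002))
```

View pics/w4.png

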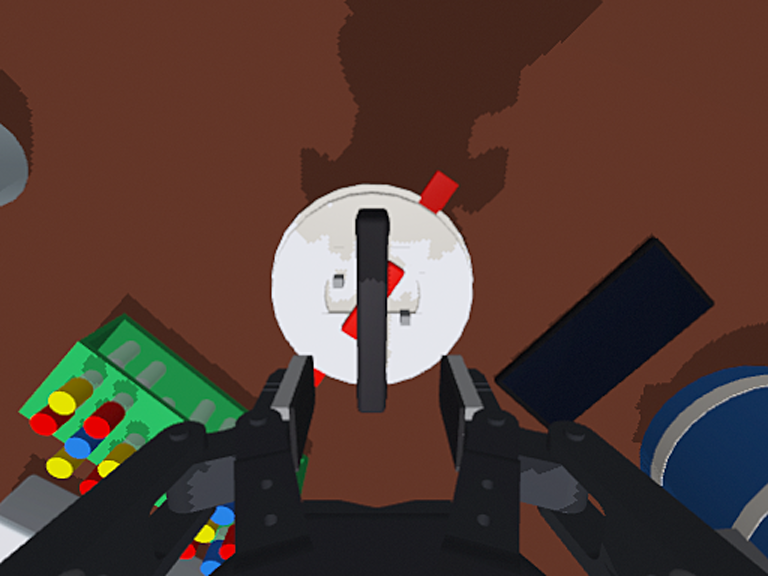

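carry_out([
  [0.1, [1.3, -0.4, 20], 0],
  [0.1, [1.3, -0.4, 38], 0],
  [0.1, [1.3, -0.4, 48], 0],
  [0.1, [1.3, -0.4, 48], 0],
  [0.1, [1.3, -0.4, 48], 0],
], force=80)

```text
time_s: 3.85
eef_pos: [574.9, -155.2, 65.3]
eef_rot: [180.0, 0.2, -134.6]
contact_force: [0.2, -0.7, 0.5]
gripper_width: 46.6
```

```bash
python3 - <<'E'
from h import *
s=sensors.state();print(s['eef_pos'].round(1),s['contact_force'].round(1))
print(rel([574,-155.1,61],225.3))
E
```

```text
[ 574.9 -155.2   65.3] [ 0.2 -0.7  0.5]
(array([0.6, 0.7, 4.3]), np.float64(0.002))
```

carry_out([
  [0.1, [0, 0, 3.5], 0],
  [0.1, [0, 0, 3.5], 0],
  [-1, [0, 0, 3.5], 0],
  [-1, [0, 0, 3.5], 0],
  [-1, [0, 0, 3.5], 0],
])

```text
time_s: 4.27
eef_pos: [575.1, -155.2, 62.2]
eef_rot: [-180.0, 0.2, -134.6]
contact_force: [-0.6, -0.2, 0.9]
gripper_width: 11.1
```

carry_out([
  [-1, [0, 0, 0], 0],
  [-1, [0, 0, 0], 0],
  [-1, [0, 0, 0], 0],
])

```text
time_s: 4.52
eef_pos: [575.2, -155.3, 62.3]
eef_rot: [-180.0, 0.2, -134.6]
contact_force: [-0.1, -1.0, -0.1]
gripper_width: 0.1
```

```bash
python3 - <<'E'
from h import *
s,im=shot('wrist','w5',None,1.5);print(s['eef_pos'].round(1),s['eef_rot'].round(2),s['gripper_width'],s['contact_force'].round(1),s['moment'].round(2))
np.savez('pics/w5s.npz',p=s['eef_pos'],r=s['eef_rot'])
E
```

```text
[ 575.2 -155.3   62.3] [-179.99    0.23 -134.57] 0.05383133111493129 [-0.1 -1.  -0.1] [-0.04 -0.05  0.02]
```

View pics/w5.png

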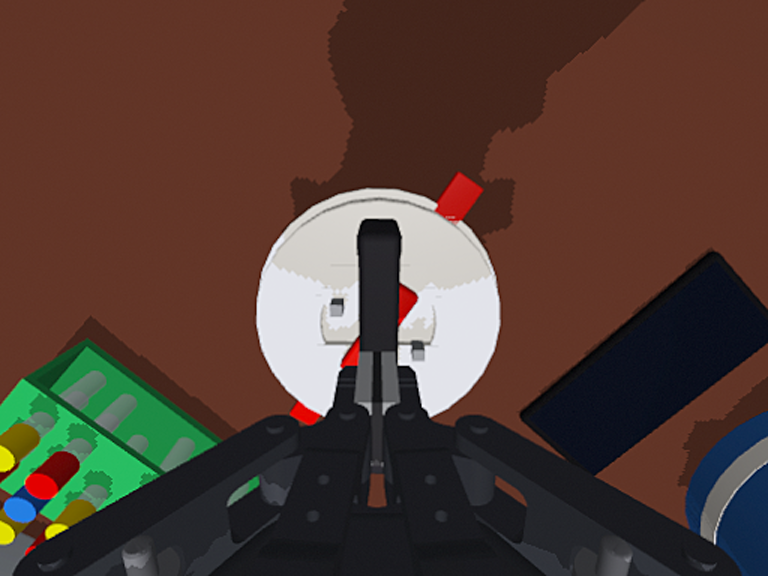

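```bash
sed -e 's/x0,y0,k=185,100,6/x0,y0,k=165,120,4.5/' -e 's/y0+130,x0:x0+125/y0+130,x0:x0+175/' ov2.py > ov5.py; python3 ov5.py w5 574 -155.1 45.3 574.5 -153.8 12.5 o5.png
```

```text
(no output)
```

View pics/o5.png

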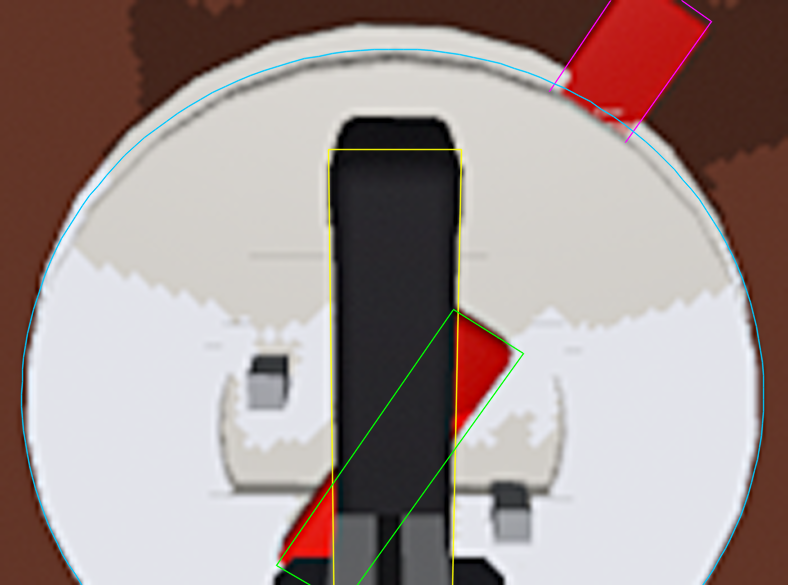

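```bash
python3 - <<'E'
from h import *
s,im=shot('scene','s5',(180,80,330,230),5)
print(proj('scene',[s['eef_pos'],[574,-155,86],[574,-155,72]]))
E
```

```text
[[248.44773681 174.65640386]
 [248.62548203 168.82712571]
 [248.70444033 172.23062937]]
```

View pics/s5.png

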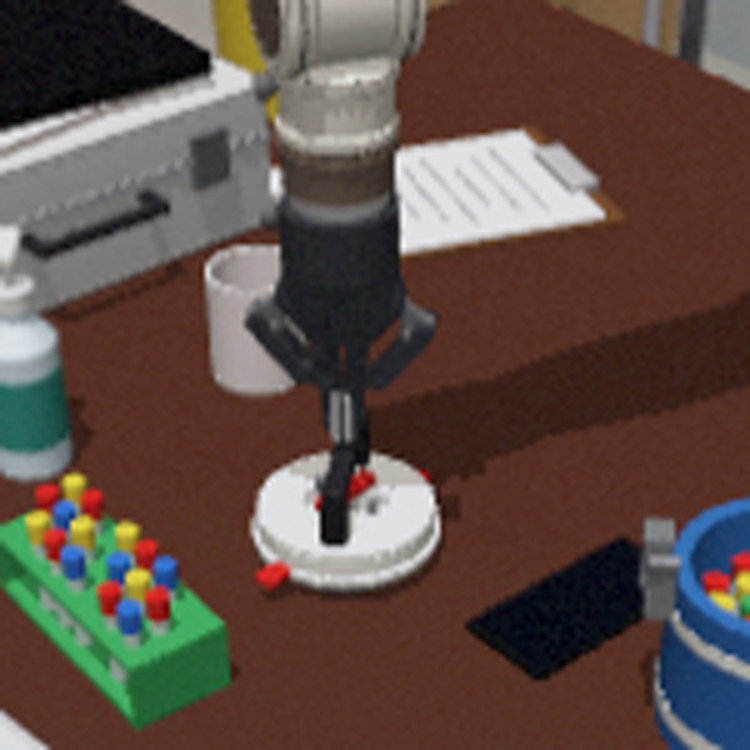

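The fingers shut above the bar. The wrist and scene views agree that the tips end about 25 mm above the reported TCP. I'll reopen, go lower while watching the force, and check again.

carry_out([
  [-1, [0, 0, -20], 0],
  [0, [0, 0, -35], 0],
  [0, [0, 0, -35], 0],
  [0, [0, 0, -35], 0],
  [0, [0, 0, -35], 0],
])

```text
time_s: 5.03
eef_pos: [574.6, -155.2, 96.5]
eef_rot: [180.0, 0.2, -134.6]
contact_force: [0.8, -0.3, -0.6]
gripper_width: 42.3
```

carry_out([
  [0, [0, 0, 0], 0],
  [0, [0, 0, 0], 0],
])

```text
time_s: 5.2
eef_pos: [573.6, -155.0, 95.1]
eef_rot: [179.8, 0.1, -134.6]
contact_force: [-0.5, -0.5, 0.7]
gripper_width: 42.4
```

```bash
python3 - <<'E'
from h import *
s=sensors.state();print(s['eef_pos'].round(1),s['contact_force'].round(1),s['gripper_width'])
print(rel([574.2,-155.1,62],225.3))
E
```

```text
[ 573.6 -155.    95.1] [-0.5 -0.5  0.7] 42.43859307153422
(array([-0.3, -0.6, 33.1]), np.float64(0.002))
```

carry_out([
  [0, [0, -0.5, 15], 0],
  [0, [0, -0.5, 30], 0],
  [0, [0, -0.5, 40], 0],
  [0, [0, -0.5, 46], 0],
  [0, [0, -0.5, 48], 0],
])

```text
time_s: 5.62
eef_pos: [572.7, -154.8, 45.3]
eef_rot: [179.7, 0.0, -134.6]
contact_force: [-0.3, 0.7, 0.4]
gripper_width: 42.7
```

carry_out([
  [0, [0, 0, 0], 0],
])

```text
time_s: 5.7
eef_pos: [572.7, -154.8, 45.0]
eef_rot: [179.6, 0.0, -134.6]
contact_force: [-0.3, 0.3, 0.3]
gripper_width: 42.5
```

```bash
python3 - <<'E'
from h import *
s,im=shot('wrist','w6',None,1.5);print(s['eef_pos'].round(1),s['eef_rot'].round(2),s['gripper_width'],s['contact_force'].round(1),s['moment'].round(2))
s,im=shot('scene','s6',(205,120,295,200),8)
E
```

```text
[ 572.7 -154.8   45. ] [ 1.7965e+02  3.0000e-02 -1.3457e+02] 42.54119721401948 [-0.3  0.3  0.3] [ 0.01 -0.01  0.  ]
```

View pics/w6.png

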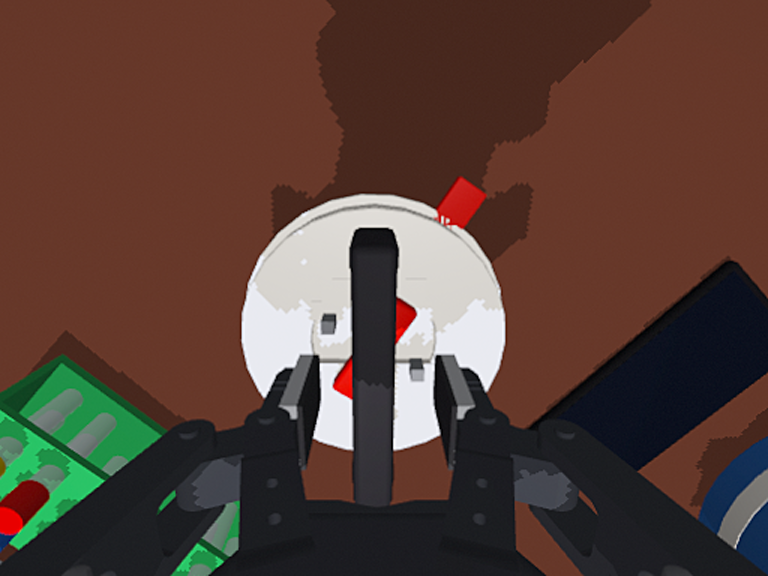

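View pics/s6.png

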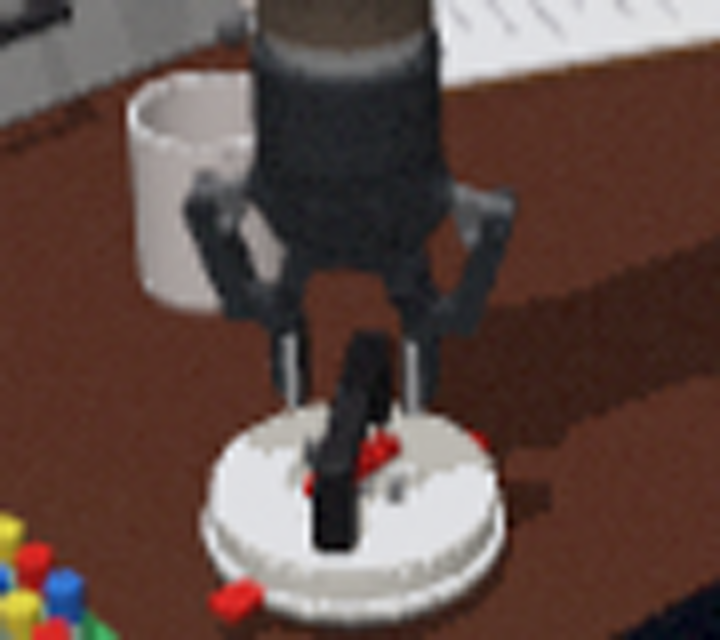

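```bash
python3 - <<'E'
from h import *
st=sensors.state()
def ray(n,p):
    i,T=camT(n,st);u=und(i,[p])[0];d=T[:3,:3]@np.r_[u,1];return T[:3,3],d/np.linalg.norm(d)
R=Ro.from_euler('xyz',st['eef_rot'],degrees=True).as_matrix()
for w,s in (((316/1.5,357/1.5),(205+297/8,120+407/8)),((438/1.5,357/1.5),(205+408/8,120+410/8))):
    o1,d1=ray('wrist',w);o2,d2=ray('scene',s)
    A=np.c_[d1,-d2];t=np.linalg.lstsq(A,o2-o1,rcond=None)[0]
    a,b=o1+t[0]*d1,o2+t[1]*d2;print(a.round(1),b.round(1),((a+b)/2-st['eef_pos'])@R)
E
```

```text
[ 586.2 -174.7   71.7] [ 587.1 -175.5   71.9] [  4.76023571 -23.83823435 -26.35391312]
[ 551.7 -142.1   73.9] [ 552.2 -142.5   73.8] [  5.70193729  23.89833933 -28.14185579]
```

carry_out([
  [0, [0, -0.8, 4], 0],
  [0, [0, -0.8, 7], 0],
  [-1, [0, -0.8, 7], 0],
  [-1, [0, -0.8, 7], 0],
  [-1, [0, -0.8, 7], 0],
], force=60)

```text
time_s: 6.22
eef_pos: [573.6, -155.5, 38.9]
eef_rot: [179.7, 0.1, -134.6]
contact_force: [0.6, -0.2, -1.8]
gripper_width: 14.7
```

carry_out([
  [-1, [0, 0, 0], 0],
  [-1, [0, 0, 0], 0],
], force=100)

```text
time_s: 6.38
eef_pos: [573.6, -155.4, 38.9]
eef_rot: [179.7, 0.1, -134.6]
contact_force: [0.4, -0.2, -0.7]
gripper_width: 13.8
```

```bash
python3 - <<'E'
from h import *
s,im=shot('wrist','w7',None,1.5);print(s['eef_pos'].round(1),s['eef_rot'].round(2),s['gripper_width'],s['contact_force'].round(1),s['moment'].round(2))
np.savez('pics/w7s.npz',p=s['eef_pos'],r=s['eef_rot'])
E
```

```text
[ 573.6 -155.4   38.9] [ 1.7971e+02  6.0000e-02 -1.3457e+02] 13.755607650267423 [ 0.4 -0.2 -0.7] [-0.04  0.   -0.  ]
```

View pics/w7.png

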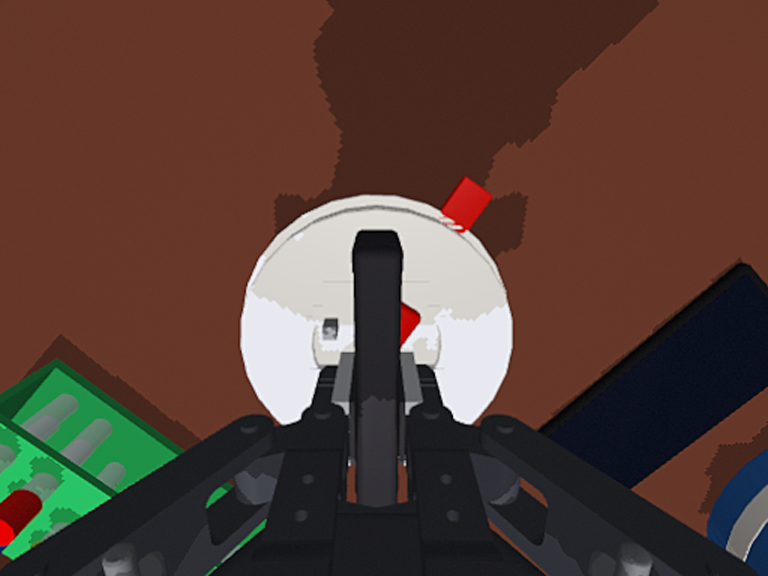

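carry_out([
  [-1, [0, 0, -3], 0],
  [-1, [0, 0, -7], 0],
  [-1, [0, 0, -13], 0],
  [-1, [0, 0, -20], 0],
  [-1, [0, 0, -20], 0],
], force=100)

```text
time_s: 6.85
eef_pos: [574.5, -155.8, 60.4]
eef_rot: [179.8, 0.1, -134.6]
contact_force: [1.5, -0.4, -5.2]
gripper_width: 13.1
```

```bash
python3 - <<'E'
from h import *
s,im=shot('wrist','w8',None,1.5);print(s['eef_pos'].round(1),s['eef_rot'].round(2),s['gripper_width'],s['contact_force'].round(1),s['moment'].round(2))
np.savez('pics/w8s.npz',p=s['eef_pos'],r=s['eef_rot'])
s,im=shot('scene','s8',(205,120,295,200),8)
E
```

```text
[ 574.5 -155.8   60.4] [ 1.7981e+02  1.2000e-01 -1.3457e+02] 13.105793639991386 [ 1.5 -0.4 -5.2] [-0.08 -0.07 -0.04]
```

View pics/s8.png

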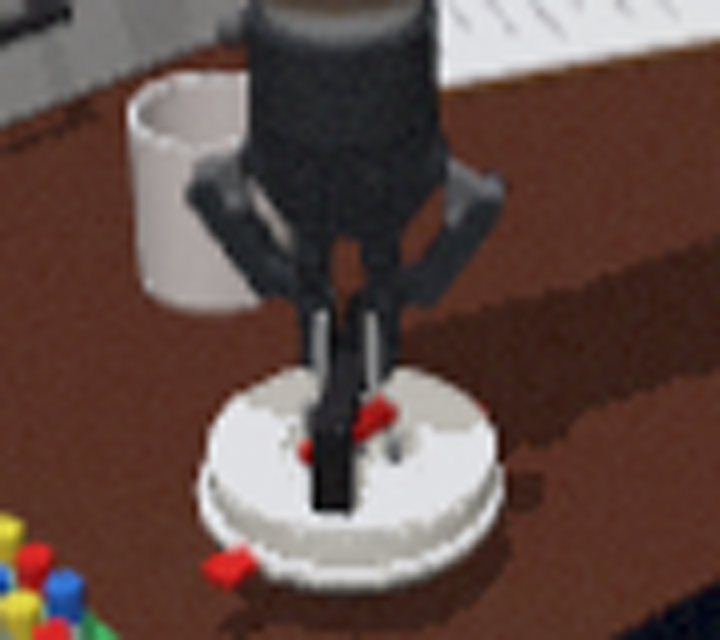

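View pics/w8.png

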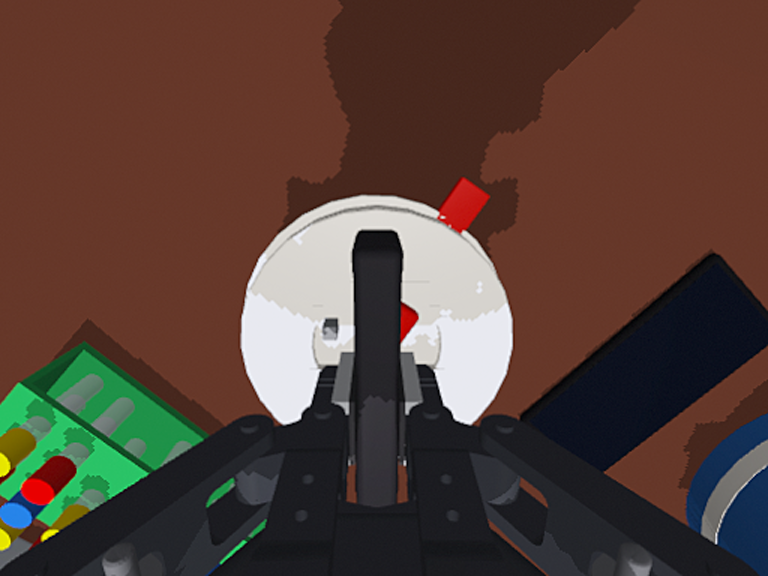

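carry_out([
  [-1, [0, 0, -20], 0],
  [-1, [0, 0, -48], 0],
  [-1, [0, 0, -76], 0],
  [-1, [0, 0, -104], 0],
  [-1, [0, 0, -130], 0],
])

```text
time_s: 7.37
eef_pos: [574.0, -156.1, 190.6]
eef_rot: [179.7, 0.1, -134.6]
contact_force: [1.0, -0.9, -5.7]
gripper_width: 13.2
```

carry_out([
  [-1, [0, 0, -25], 0],
  [-1, [0, 0, -30], 0],
  [-1, [0, 0, -30], 0],
])

```text
time_s: 7.62
eef_pos: [575.5, -156.6, 222.6]
eef_rot: [180.0, 0.2, -134.6]
contact_force: [0.1, 0.2, -6.6]
gripper_width: 13.3
```

```bash
python3 - <<'E'
from h import *
s=sensors.state();print(s['eef_pos'].round(1),s['eef_rot'].round(2),s['gripper_width'],s['contact_force'].round(1))
print(rel([467.5,149,225],173.1))
E
```

```text
[ 575.5 -156.6  222.6] [ 179.99    0.22 -134.58] 13.332580140201415 [ 0.1  0.2 -6.6]
(array([-141.9,  291.4,   -1.8]), np.float64(0.913))
```

carry_out([
  [-1, [-6, 12, 0], 0.04],
  [-1, [-17, 35, 0], 0.11],
  [-1, [-29, 59, 0], 0.18],
  [-1, [-41, 84, 0], 0.26],
  [-1, [-54, 110, 0], 0.34],
])

```text
time_s: 8.03
eef_pos: [532.9, -40.1, 219.6]
eef_rot: [179.8, -0.1, -154.3]
contact_force: [0.4, 0.0, -5.8]
gripper_width: 13.1
```

```bash
python3 - <<'E'
from h import *
s=sensors.state();print(s['eef_pos'].round(1),s['eef_rot'].round(2),s['gripper_width'],s['contact_force'].round(1))
print(rel([467.5,149,225],173.1))
E
```

```text
[532.9 -40.1 219.6] [ 1.7977e+02 -6.0000e-02 -1.5434e+02] 13.142129452267339 [ 0.4  0.  -5.8]
(array([-22.9, 198.8,  -4.7]), np.float64(0.568))
```

carry_out([
  [-1, [-3, 26, 0], 0.08],
  [-1, [-6, 53, 0], 0.16],
  [-1, [-9, 80, -2], 0.24],
  [-1, [-12, 106, -4], 0.32],
  [-1, [-15, 132, -5], 0.4],
])

```text
time_s: 8.45
eef_pos: [487.2, 86.2, 222.4]
eef_rot: [179.8, -0.4, -177.5]
contact_force: [0.7, 0.3, -5.8]
gripper_width: 13.0
```

```bash
python3 - <<'E'
from h import *
s=sensors.state();print(s['eef_pos'].round(1),s['eef_rot'].round(2),s['gripper_width'],s['contact_force'].round(1))
print(rel([467.5,149,225],173.1))
E
```

```text
[487.2  86.2 222.4] [ 179.84   -0.4  -177.49] 13.03571995607986 [ 0.7  0.3 -5.8]
(array([16.9, 63.6, -2.3]), np.float64(0.164))
```

carry_out([
  [-1, [7, 26, -1], 0.07],
  [-1, [13, 48, -2], 0.13],
  [-1, [17, 62, -2], 0.164],
  [-1, [17, 63.5, -2], 0.164],
  [-1, [17, 63.5, -2], 0.164],
])

```text
time_s: 8.87
eef_pos: [465.9, 149.3, 222.3]
eef_rot: [-180.0, -0.6, 173.3]
contact_force: [-0.1, 0.0, -5.7]
gripper_width: 13.2
```

carry_out([
  [-1, [0, 0, 0], 0],
  [-1, [0, 0, 0], 0],
])

```text
time_s: 9.03
eef_pos: [465.2, 148.4, 220.8]
eef_rot: [-179.9, -0.8, 173.2]
contact_force: [0.1, -0.3, -5.6]
gripper_width: 13.1
```

```bash
python3 - <<'E'
from h import *
s,im=shot('wrist','w9',None,1.5);print(s['eef_pos'].round(1),s['eef_rot'].round(2),s['gripper_width'],s['contact_force'].round(1),s['moment'].round(2))
np.savez('pics/w9s.npz',p=s['eef_pos'],r=s['eef_rot'])
shot('top','t9',(120,170,270,310),5);shot('scene','s9',(270,100,400,250),5)
E
```

```text
[465.2 148.4 220.8] [-179.89   -0.78  173.24] 13.125415135681385 [ 0.1 -0.3 -5.6] [ 0.01 -0.04 -0.06]
```

View pics/w9.png

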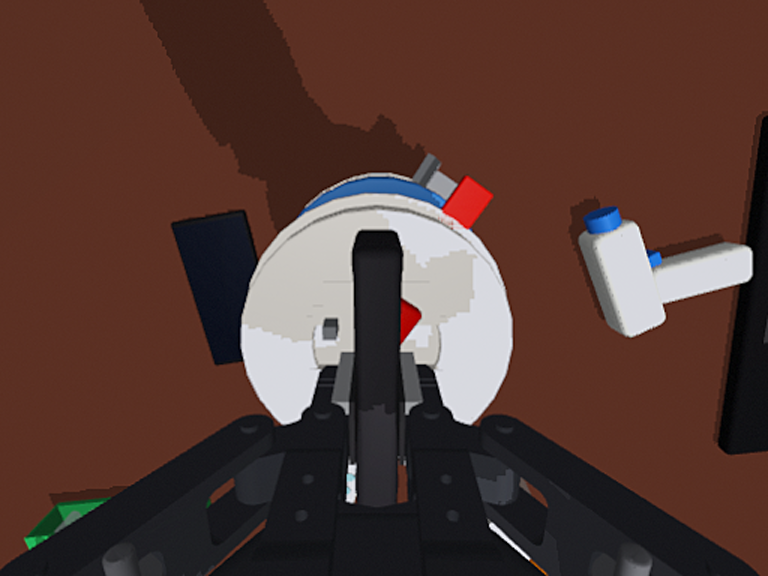

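View pics/s9.png

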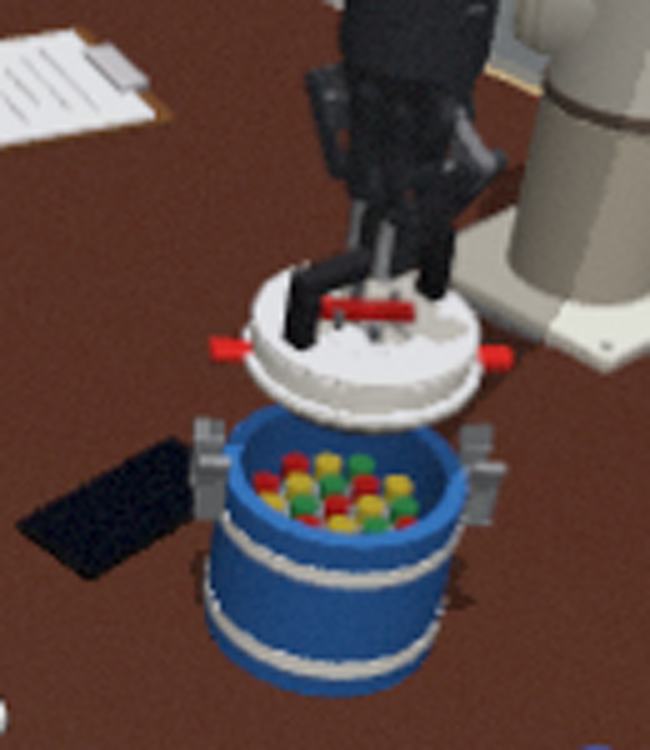

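View pics/t9.png

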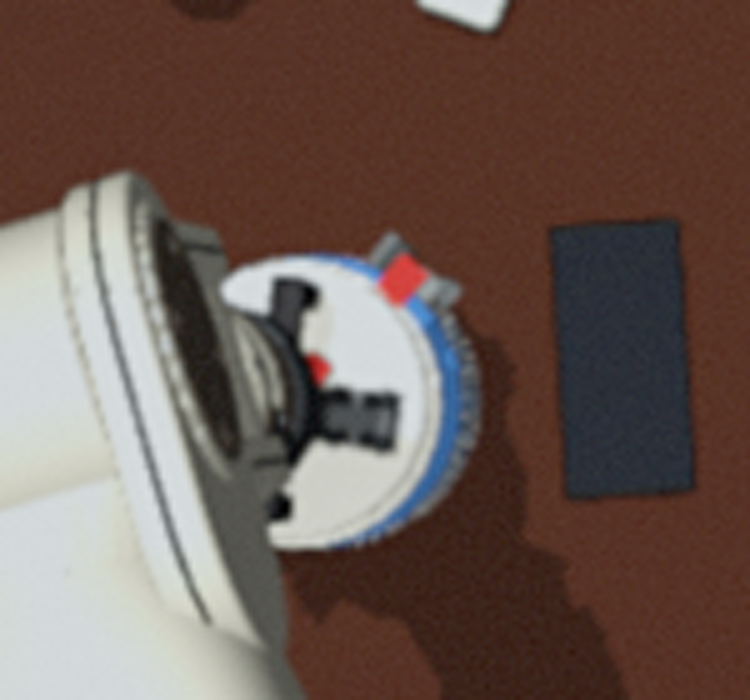

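```bash
cat > ov9.py <<'E'
from h import *
import sys
a=sys.argv
z=np.load(f'pics/{a[1]}s.npz');s=dict(eef_pos=z['p'],eef_rot=z['r']);im=np.load(f'pics/{a[1]}.npy')
hx,hy,ha,sx,sy,sa,bz,hang=map(float,a[2:10])
x0,y0,k=155,90,4;v=cv2.resize(im[y0:y0+190,x0:x0+195],None,fx=k,fy=k,interpolation=cv2.INTER_CUBIC)
def L(P,c,ang,col):
    R=Ro.from_euler('z',ang,degrees=True).as_matrix()
    q=proj('wrist',np.array(P,float)@R.T+[c[0],c[1],0],s);q=(q+.5-[x0,y0])*k-.5
    cv2.polylines(v,[np.round(q).astype(np.int32)],False,col,1,cv2.LINE_AA)
t=np.linspace(0,2*np.pi,181)
b=bz+7
L([[54,8,b],[-54,8,b],[-54,-8,b],[54,-8,b],[54,8,b]],(hx,hy),ha,(0,255,255))
S=(sx,sy);f=bz-63-hang+6
for sg in (1,-1): L([[sg*60,8,f],[sg*84,8,f],[sg*84,-8,f],[sg*60,-8,f]],S,sa,(255,0,255))
L([[26,6.5,f+31],[-26,6.5,f+31],[-26,-6.5,f+31],[26,-6.5,f+31],[26,6.5,f+31]],S,sa,(0,255,0))
L(np.c_[66*np.cos(t),66*np.sin(t),0*t+f],S,0,(255,0,255))
L(np.c_[62*np.cos(t),62*np.sin(t),0*t+bz-38],(hx,hy),0,(255,200,0))
# carrier
C=(467.5,149.2)
L(np.c_[72*np.cos(t),72*np.sin(t),0*t+120],C,0,(0,0,0))
L([[88,-22,138],[88,22,138]],C,-39.7,(255,255,255));L([[60,0,138],[100,0,138]],C,-39.7,(255,255,255))
L([[-88,-22,138],[-88,22,138]],C,-39.7,(255,255,255));L([[-60,0,138],[-100,0,138]],C,-39.7,(255,255,255))
cv2.imwrite('pics/'+a[10],v)
E
python3 ov9.py w9 465.6 148.7 -6.8 465.6 148.7 -39.7 260.9 3 o9.png
python3 ov9.py w8 575.0 -155.5 45.4 575 -154.6 12.5 100.5 3 o8.png
```

```text
(no output)
```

View pics/o9.png

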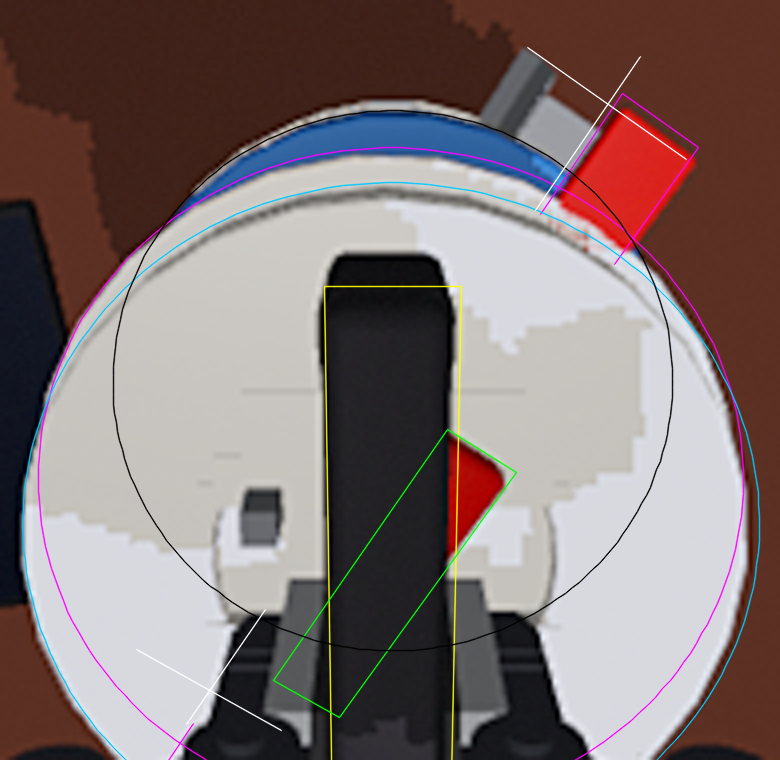

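View pics/o8.png

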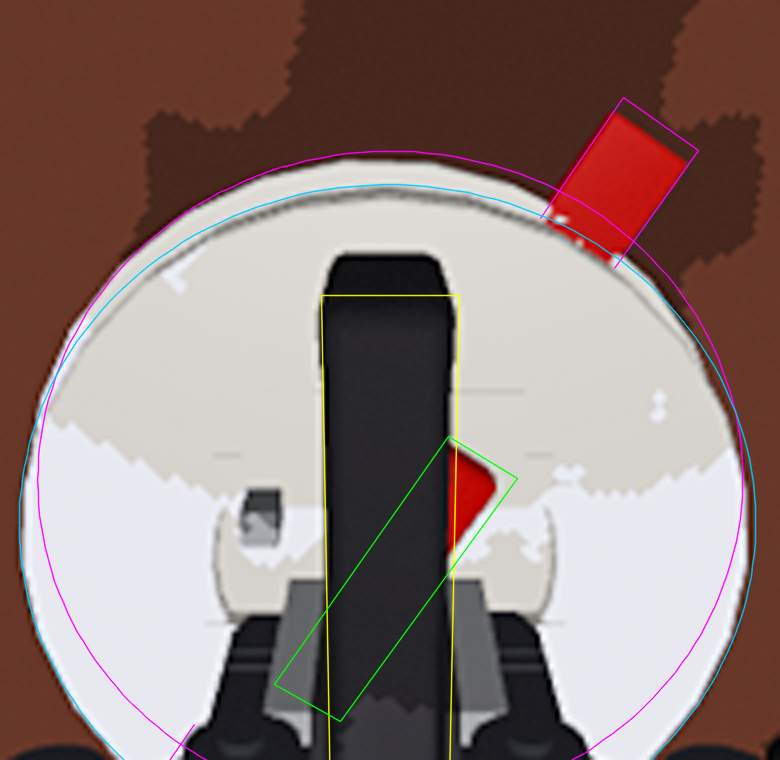

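```bash
python3 ov9.py w9 465.5 148.0 -6.8 467.35 148.2 -39.5 260.9 3 o9b.png
```

```text
(no output)
```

View pics/o9b.png

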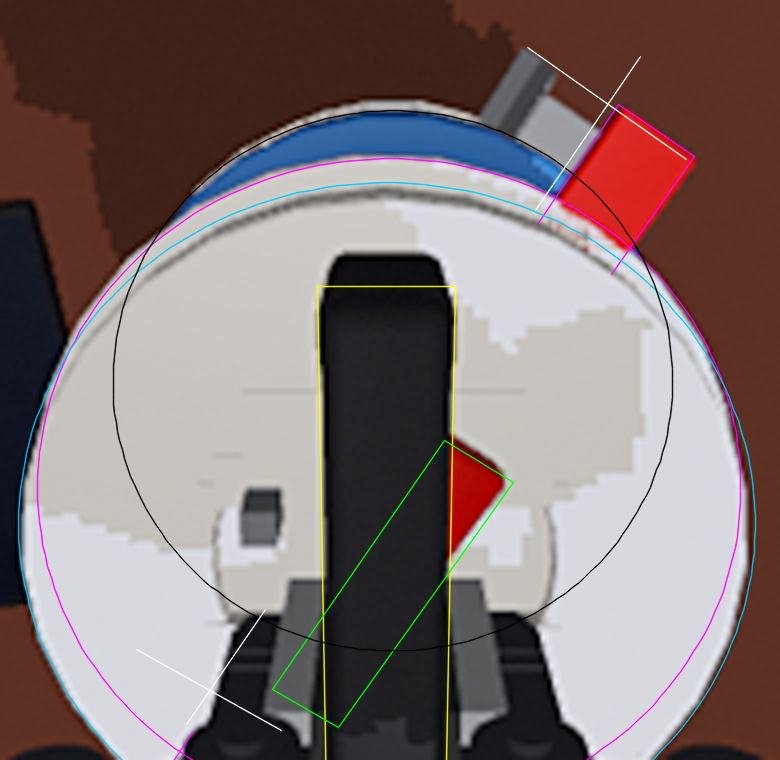

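```bash
python3 - <<'E'
from h import *
print(rel([465.4,149.0,172],173.2))
E
```

```text
(array([ 0.1,  0.5, 49.9]), np.float64(-0.0))
```

carry_out([
  [-1, [0, 0.5, 14], 0],
  [-1, [0, 0.5, 30], 0],
  [-1, [0, 0.5, 42], 0],
  [-1, [0, 0.5, 49], 0],
  [-1, [0, 0.5, 49], 0],
])

```text
time_s: 9.6
eef_pos: [464.4, 148.1, 171.3]
eef_rot: [-179.9, -0.8, 173.1]
contact_force: [-1.1, -0.5, -5.2]
gripper_width: 13.4
```

carry_out([
  [-1, [0, 0, 0], 0],
])

```text
time_s: 9.68
eef_pos: [464.8, 147.9, 171.7]
eef_rot: [-179.9, -0.8, 173.1]
contact_force: [0.3, -0.6, -5.9]
gripper_width: 13.3
```

```bash
python3 - <<'E'
from h import *
s,im=shot('wrist','w10',None,1.5);print(s['eef_pos'].round(1),s['eef_rot'].round(2),s['gripper_width'],s['contact_force'].round(1),s['moment'].round(2))
np.savez('pics/w10s.npz',p=s['eef_pos'],r=s['eef_rot'])
shot('top','t10',(150,200,240,280),8);shot('scene','s10',(290,130,390,230),7)
print(rel([465.4,149,150],173.2))
E
python3 ov9.py w10 465.6 148.7 -6.8 467.5 149.2 -39.7 209.5 3 o10.png
```

```text
[464.8 147.9 171.7] [-179.88   -0.81  173.12] 13.260407676153187 [ 0.3 -0.6 -5.9] [-0.02 -0.01 -0.05]
(array([-0.5,  0.9, 22.1]), np.float64(-0.001))
```

View pics/o10.png

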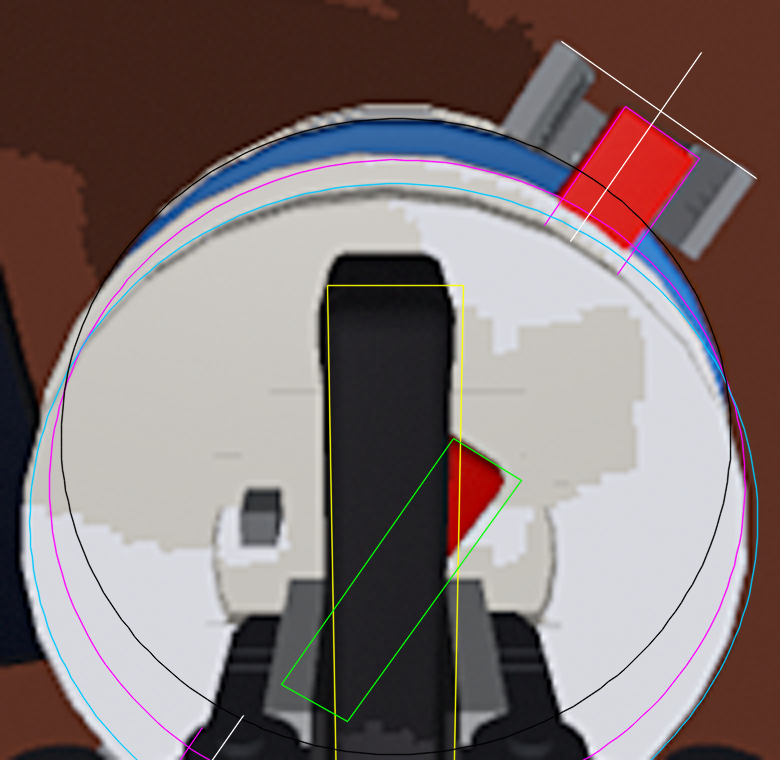

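View pics/s10.png

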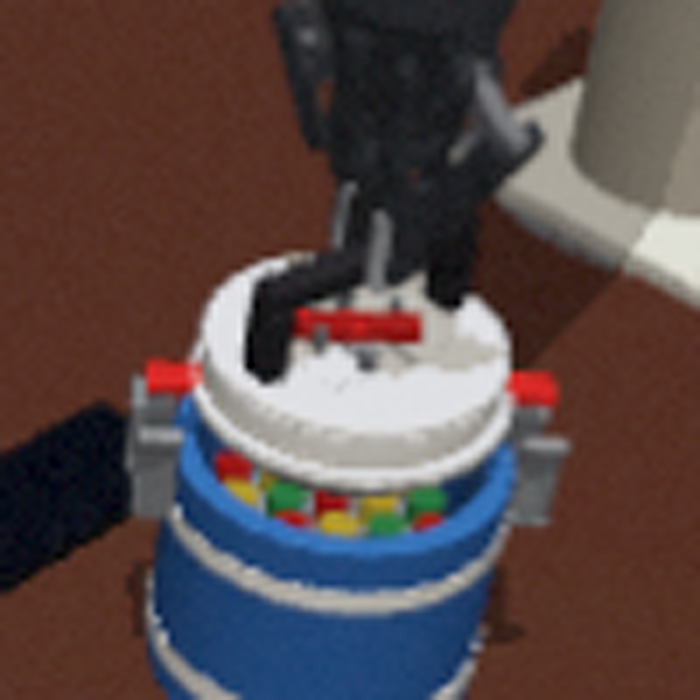

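View pics/t10.png

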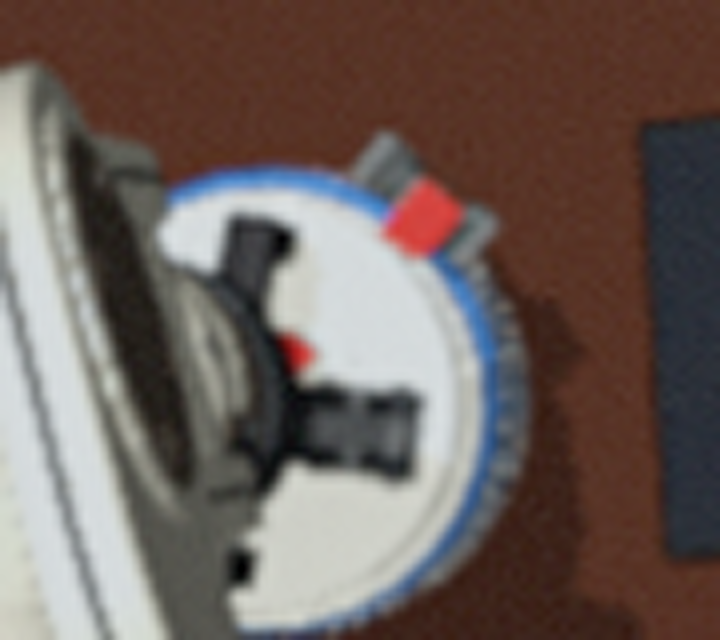

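carry_out([
  [-1, [0, 0.4, 4], 0],
  [-1, [0, 0.4, 8], 0],
  [-1, [0, 0.4, 12], 0],
  [-1, [0, 0.4, 15], 0],
  [-1, [0, 0.4, 18], 0],
])

```text
time_s: 10.25
eef_pos: [464.7, 148.6, 153.6]
eef_rot: [-179.9, -0.8, 173.1]
contact_force: [-0.3, 1.2, -4.7]
gripper_width: 13.3
```

carry_out([
  [-1, [0, 0, 0], 0],
])

```text
time_s: 10.33
eef_pos: [464.3, 148.4, 152.9]
eef_rot: [-179.9, -0.8, 173.1]
contact_force: [0.4, 0.0, -5.4]
gripper_width: 13.2
```

```bash
python3 - <<'E'
from h import *
s,im=shot('wrist','w11',None,1.5);print(s['eef_pos'].round(1),s['eef_rot'].round(2),s['gripper_width'],s['contact_force'].round(1),s['moment'].round(2))
np.savez('pics/w11s.npz',p=s['eef_pos'],r=s['eef_rot'])
shot('top','t11',(150,200,240,280),8);shot('scene','s11',(290,130,390,230),7)
print(rel([465.2,148.5,145],173.2))
E
python3 ov9.py w11 465.6 148.7 -6.8 467.5 149.2 -39.7 193.5 3 o11.png
```

```text
[464.3 148.4 152.9] [-179.86   -0.84  173.14] 13.206514526694093 [ 0.4  0.  -5.4] [-0.09 -0.11 -0.  ]
(array([-0.6, -0.1,  8.7]), np.float64(-0.001))
```

View pics/o11.png

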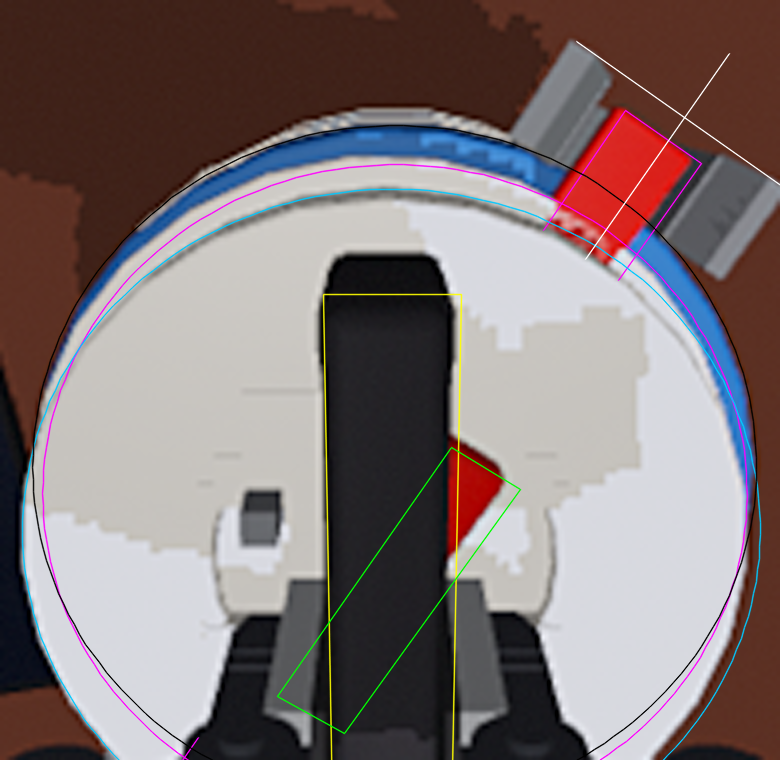

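View pics/s11.png

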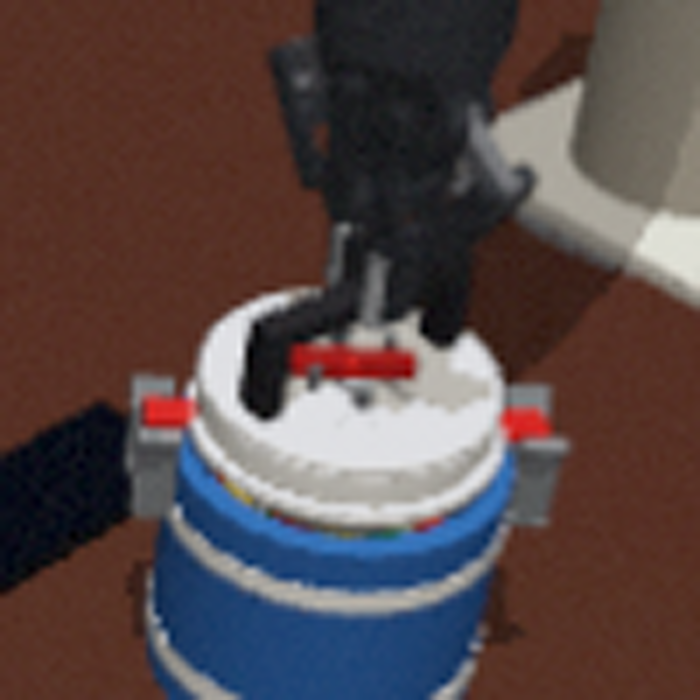

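carry_out([
  [-1, [0, 0.7, 1], 0],
  [-1, [0, 1.2, 3], 0],
  [-1, [0, 1.2, 5], 0],
  [-1, [0, 1.2, 7], 0],
  [-1, [0, 1.2, 7], 0],
])

```text
time_s: 10.9
eef_pos: [464.6, 149.7, 146.2]
eef_rot: [-179.9, -0.8, 173.2]
contact_force: [1.0, 0.6, -5.9]
gripper_width: 13.0
```

```bash
python3 - <<'E'
from h import *
s,im=shot('wrist','w12',None,1.5);print(s['eef_pos'].round(1),s['eef_rot'].round(2),s['gripper_width'],s['contact_force'].round(1),s['moment'].round(2))
np.savez('pics/w12s.npz',p=s['eef_pos'],r=s['eef_rot'])
shot('scene','s12',(290,130,390,230),7)
E
python3 ov9.py w12 465.6 148.7 -6.8 467.5 149.2 -39.7 186.2 3 o12.png
```

```text
[464.6 149.7 146.2] [-179.87   -0.79  173.15] 13.028630372719217 [ 1.   0.6 -5.9] [ 0.06 -0.05  0.02]
```

View pics/o12.png

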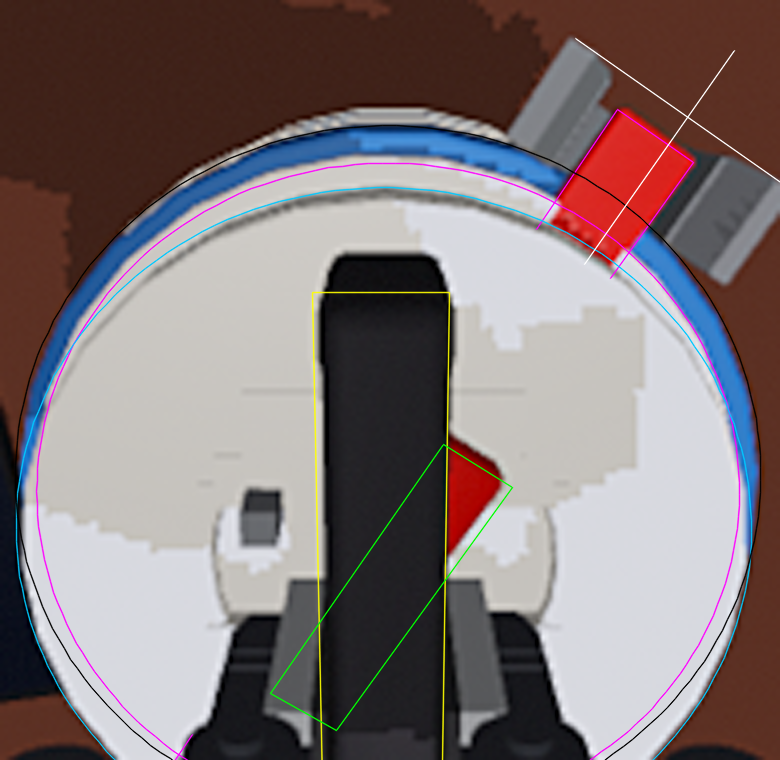

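View pics/s12.png

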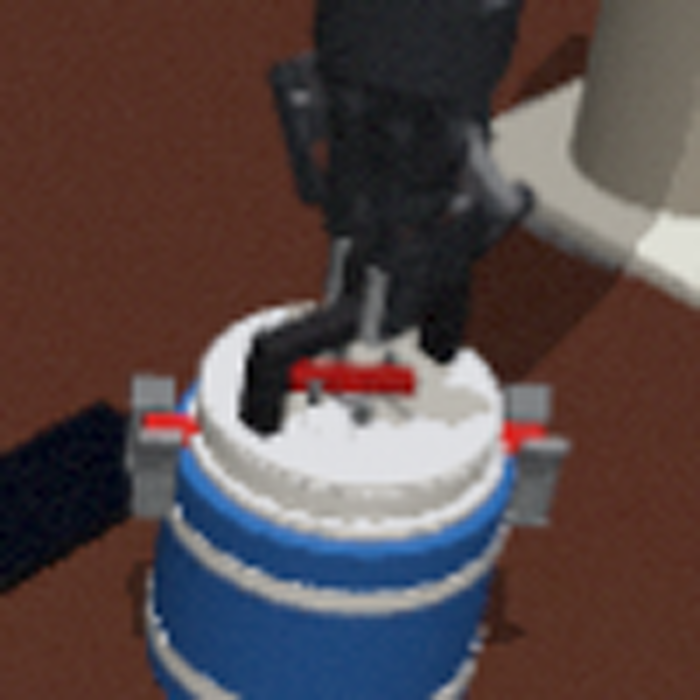

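carry_out([
  [-1, [0, 0.5, 1], 0],
  [-1, [0, 0.5, 2], 0],
  [-1, [0, 0.5, 3], 0],
  [-1, [0, 0.5, 4], 0],
  [-1, [0, 0.5, 4], 0],
])

```text
time_s: 11.42
eef_pos: [464.7, 150.1, 143.3]
eef_rot: [-179.9, -0.7, 173.1]
contact_force: [-4.2, 0.0, 4.5]
gripper_width: 13.0
```

```bash
python3 - <<'E'
from h import *
s=sensors.state();print(s['eef_pos'].round(1),s['eef_rot'].round(2),s['gripper_width'],s['contact_force'].round(1),s['moment'].round(2))
E
```

```text
[464.7 150.1 143.3] [-179.88   -0.75  173.14] 13.013865614003235 [-4.2  0.   4.5] [-0.18  0.53 -0.02]
```

```bash
python3 - <<'E'
from h import *
s,im=shot('wrist','w13',None,1.5);print(s['eef_pos'].round(1),s['contact_force'].round(1),s['moment'].round(2))
np.savez('pics/w13s.npz',p=s['eef_pos'],r=s['eef_rot'])
shot('scene','s13',(290,130,390,230),7)
E
python3 ov9.py w13 465.6 148.7 -6.8 467.5 149.2 -39.7 183 0 o13.png
```

```text
[464.7 150.1 143.3] [-4.2  0.   4.5] [-0.18  0.53 -0.02]
```

View pics/o13.png

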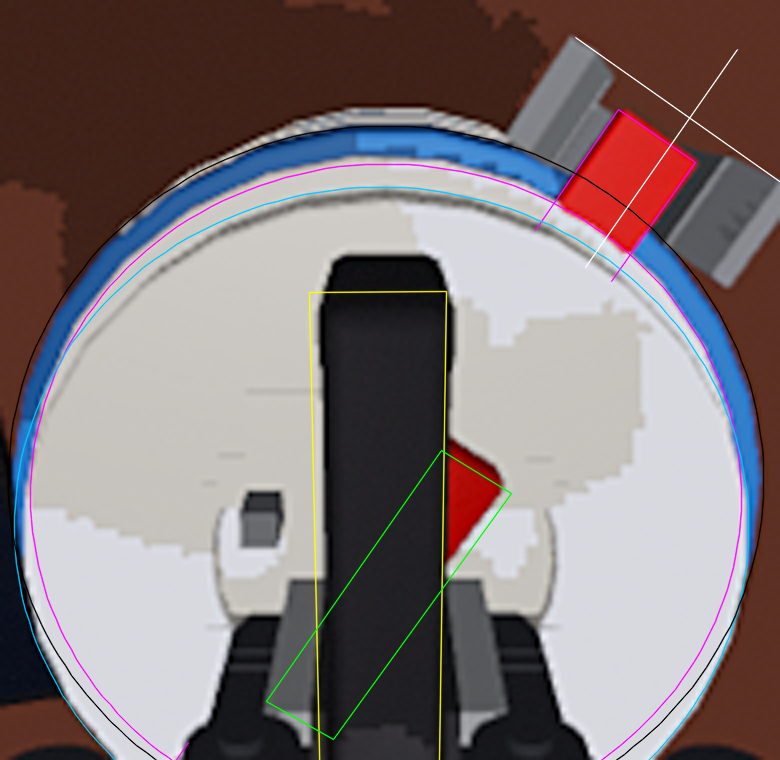

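View pics/s13.png

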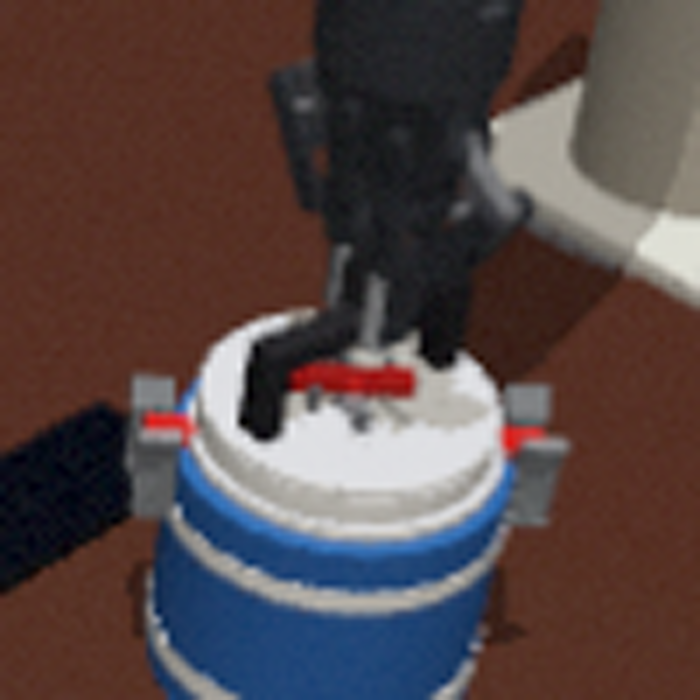

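carry_out([
  [-1, [0.8, 0, 0.5], 0],
  [-1, [0.8, 0, 1], 0],
  [-1, [0.8, 0, 1.5], 0],
  [-1, [0.8, 0, 2], 0],
  [-1, [0.8, 0, 2], 0],
])

```text
time_s: 11.93
eef_pos: [464.3, 150.1, 142.9]
eef_rot: [-179.9, -0.6, 173.1]
contact_force: [-3.8, -1.8, 9.9]
gripper_width: 13.3
```

```bash
python3 - <<'E'
from h import *
s=sensors.state();print(s['eef_pos'].round(1),s['eef_rot'].round(2),s['gripper_width'],s['contact_force'].round(1),s['moment'].round(2))
E
```

```text
[464.3 150.1 142.9] [-179.91   -0.63  173.12] 13.320419141248466 [-3.8 -1.8  9.9] [-0.38  0.63 -0.03]
```

```bash
python3 - <<'E'
from h import *
s,im=shot('scene','s14',(290,130,390,230),7)
x0,y0,k=290,130,7
v=cv2.resize(im[130:230,290:390],None,fx=k,fy=k,interpolation=cv2.INTER_CUBIC)
t=np.linspace(0,2*np.pi,181);R=Ro.from_euler('z',-39.7,degrees=True).as_matrix()
dx,dy=0,0
def L(P,col):
    q=proj('scene',np.array(P,float)@R.T+[469,149.9,0]);q=(q+.5-[x0,y0])*k-.5
    cv2.polylines(v,[np.round(q).astype(np.int32)],False,col,1,cv2.LINE_AA)
for z,col in ((120,(0,255,255)),(126,(255,0,255))):
    pass
L(np.c_[72*np.cos(t),72*np.sin(t),0*t+120],(0,255,255))
L(np.c_[66*np.cos(t),66*np.sin(t),0*t+120],(255,0,255))
L(np.c_[66*np.cos(t),66*np.sin(t),0*t+126],(0,0,0))
for sg in (1,-1):
    for z in (120,126): L([[sg*66,8,z],[sg*84,8,z],[sg*84,-8,z],[sg*66,-8,z]],(0,255,0))
L([[26,6.5,157],[-26,6.5,157],[-26,-6.5,157],[26,-6.5,157],[26,6.5,157]],(0,255,0))
cv2.imwrite('pics/o14.png',v)
E
```

```text
(no output)
```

View pics/o14.png

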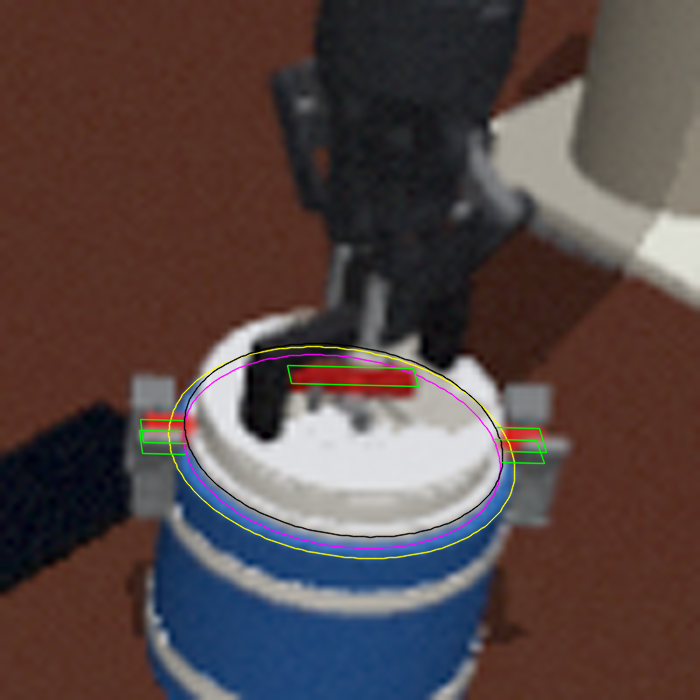

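carry_out([
  [-1, [0.3, 0, 1], 0],
  [-1, [0.3, 0, 2], 0],
  [-1, [0.3, 0, 2], 0],
])

```text
time_s: 12.23
eef_pos: [464.4, 150.1, 142.8]
eef_rot: [-180.0, -0.5, 173.1]
contact_force: [-5.4, -3.1, 12.7]
gripper_width: 13.1
```

```bash
python3 - <<'E'
from h import *
s=sensors.state();print(s['eef_pos'].round(1),s['eef_rot'].round(2),s['gripper_width'],s['contact_force'].round(1),s['moment'].round(2))
E
```

```text
[464.4 150.1 142.8] [-179.95   -0.51  173.11] 13.121548672885137 [-5.4 -3.1 12.7] [-0.39  0.9  -0.02]
```

carry_out([
  [-1, [0.5, 0, 2], 0],
  [-1, [0.5, 0, 4], 0],
  [-1, [0.5, 0, 5], 0],
  [-1, [0.5, 0, 5], 0],
])

```text
time_s: 12.57
eef_pos: [464.6, 150.2, 142.8]
eef_rot: [180.0, -0.2, 173.1]
contact_force: [-10.5, -4.4, 29.2]
gripper_width: 13.6
```

```bash
python3 - <<'E'
from h import *
s=sensors.state();print(s['eef_pos'].round(1),s['eef_rot'].round(2),s['gripper_width'],s['contact_force'].round(1),s['moment'].round(2))
shot('scene','s15',(290,130,390,230),7)
E
```

```text
[464.6 150.2 142.8] [179.95  -0.23 173.11] 13.640705246419552 [-10.5  -4.4  29.2] [-0.88  2.17  0.02]
```

View pics/s15.png

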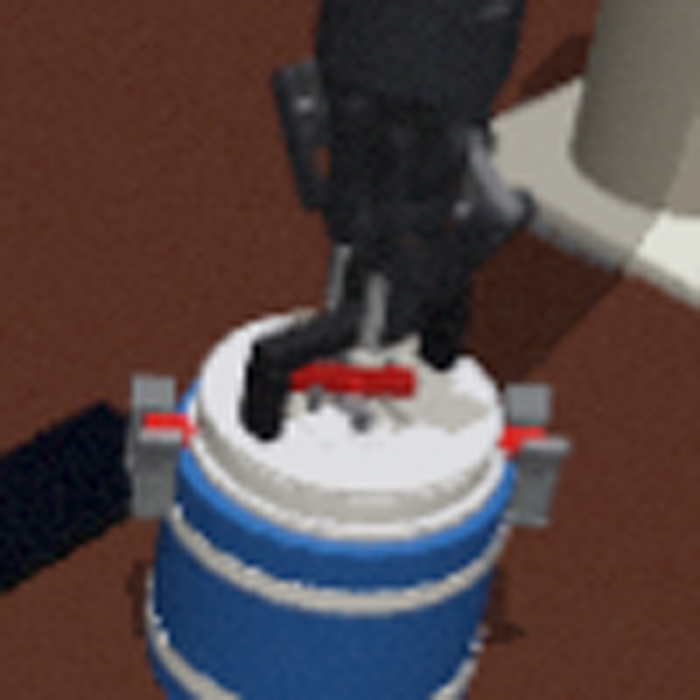

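carry_out([
  [-1, [0, 0, -0.8], 0],
  [-1, [0, 0, -1.5], 0],
  [-1, [0, 0, -1.5], 0],
])

```text
time_s: 12.87
eef_pos: [464.7, 150.3, 143.9]
eef_rot: [179.9, -0.2, 173.1]
contact_force: [0.7, 0.2, -2.1]
gripper_width: 13.1
```

```bash
python3 - <<'E'
from h import *
for i in range(1):
    s=sensors.state();print(s['eef_pos'].round(1),s['eef_rot'].round(2),s['gripper_width'],s['contact_force'].round(1),s['moment'].round(2),s['qpos'].round(1))
E
```

```text
[464.7 150.3 143.9] [179.94  -0.23 173.11] 13.051225799734473 [ 0.7  0.2 -2.1] [ 0.   -0.   -0.02] [17.8 14.5 -7.2 68.5  0.2 24.7]
```

carry_out([
  [-1, [0, 0, 0], -0.05],
  [-1, [0, 0, 0], -0.1],
  [-1, [0, 0, 0], -0.15],
  [-1, [0, 0, 0], -0.2],
  [-1, [0, 0, 0], -0.25],
])

```text
time_s: 13.28
eef_pos: [465.2, 150.1, 143.0]
eef_rot: [179.9, -0.2, -172.4]
contact_force: [0.4, -1.3, -0.8]
gripper_width: 13.5
```

```bash
python3 - <<'E'
from h import *
for i in range(1):
    s=sensors.state();print(s['eef_pos'].round(1),s['eef_rot'].round(2),s['gripper_width'],s['contact_force'].round(1),s['moment'].round(2),rel([464.7,150.3,144],173.1))
E
```

```text
[465.2 150.1 143. ] [ 179.92   -0.22 -172.45] 13.532312015838343 [ 0.4 -1.3 -0.8] [-0.05 -0.24 -0.03] (array([ 0.5,  0.2, -1. ]), np.float64(0.252))
```

carry_out([
  [-1, [0.3, 0, -0.8], -0.05],
  [-1, [0.3, 0, -0.8], -0.1],
  [-1, [0.3, 0, -0.8], -0.15],
  [-1, [0.3, 0, -0.8], -0.2],
  [-1, [0.3, 0, -0.8], -0.25],
])

```text
time_s: 13.7
eef_pos: [465.3, 149.9, 142.9]
eef_rot: [179.9, -0.2, -158.0]
contact_force: [-0.9, -0.7, 0.0]
gripper_width: 13.2
```

```bash
python3 - <<'E'
from h import *
for i in range(1):
    s=sensors.state();print(s['eef_pos'].round(1),s['eef_rot'].round(2),s['gripper_width'],s['contact_force'].round(1),s['moment'].round(2),rel([464.7,150.3,144],173.1))
E
```

```text
[465.3 149.9 142.9] [ 179.9    -0.22 -158.01] 13.19501828503624 [-0.9 -0.7  0. ] [-0.2  -0.14 -0.1 ] (array([ 0.4,  0.6, -1.1]), np.float64(0.504))
```

carry_out([
  [-1, [0.3, 0.2, -1.3], -0.05],
  [-1, [0.3, 0.2, -1.3], -0.1],
  [-1, [0.3, 0.2, -1.3], -0.15],
  [-1, [0.3, 0.2, -1.3], -0.2],
  [-1, [0.3, 0.2, -1.3], -0.25],
])

```text
time_s: 14.12
eef_pos: [465.0, 149.6, 143.1]
eef_rot: [179.9, -0.3, -143.6]
contact_force: [0.2, -1.4, -1.3]
gripper_width: 13.3
```

```bash
python3 - <<'E'
from h import *
for i in range(1):
    s=sensors.state();print(s['eef_pos'].round(1),s['eef_rot'].round(2),s['gripper_width'],s['contact_force'].round(1),s['moment'].round(2),rel([464.7,150.3,144],173.1))
s,im=shot('wrist','w16',None,1.5)
E
```

```text
[465.  149.6 143.1] [ 179.86   -0.28 -143.56] 13.28562534964921 [ 0.2 -1.4 -1.3] [-0.17 -0.08 -0.04] (array([-0.1,  0.7, -0.9]), np.float64(0.756))
```

View pics/w16.png

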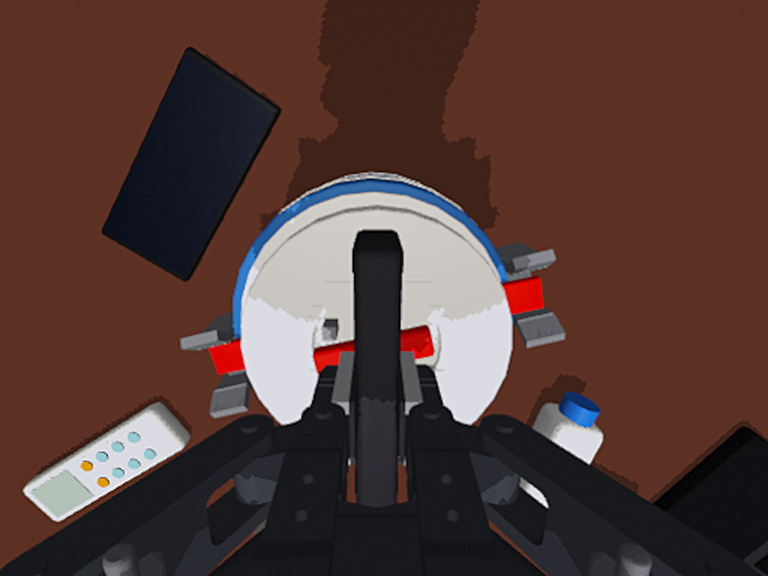

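carry_out([
  [-1, [0, 0.4, -1.3], -0.04],
  [-1, [0, 0.4, -1.3], -0.08],
  [-1, [0, 0.4, -1.3], -0.12],
  [-1, [0, 0.4, -1.3], -0.16],
  [-1, [0, 0.4, -1.3], -0.19],
])

```text
time_s: 14.58
eef_pos: [464.7, 149.3, 143.4]
eef_rot: [179.8, -0.4, -132.6]
contact_force: [1.1, -2.7, -1.8]
gripper_width: 13.3
```

```bash
python3 - <<'E'
from h import *
for i in range(1):
    s=sensors.state();print(s['eef_pos'].round(1),s['eef_rot'].round(2),s['gripper_width'],s['contact_force'].round(1),s['moment'].round(2),rel([464.7,150.3,144],173.1))
E
```

```text
[464.7 149.3 143.4] [ 179.83   -0.36 -132.57] 13.29434878172316 [ 1.1 -2.7 -1.8] [-0.42 -0.15 -0.01] (array([-0.8,  0.7, -0.6]), np.float64(0.948))
```

carry_out([
  [-1, [0, 0, -0.6], -0.02],
  [-1, [0, 0, -0.6], -0.04],
  [-1, [0, 0, -0.6], -0.06],
  [-1, [0, 0, -0.6], -0.07],
])

```text
time_s: 14.92
eef_pos: [464.5, 149.0, 143.5]
eef_rot: [179.8, -0.4, -128.5]
contact_force: [-0.0, -2.4, -2.4]
gripper_width: 13.3
```

```bash
python3 - <<'E'
from h import *
for i in range(1):
    s=sensors.state();print(s['eef_pos'].round(1),s['eef_rot'].round(2),s['gripper_width'],s['contact_force'].round(1),s['moment'].round(2),rel([464.7,150.3,144],173.1))
s,im=shot('wrist','w17',None,1.5)
E
```

```text
[464.5 149.  143.5] [ 179.8    -0.42 -128.51] 13.333704988250139 [-0.  -2.4 -2.4] [-0.41 -0.08 -0.08] (array([-1.2,  0.7, -0.5]), np.float64(1.019))
```

View pics/w17.png

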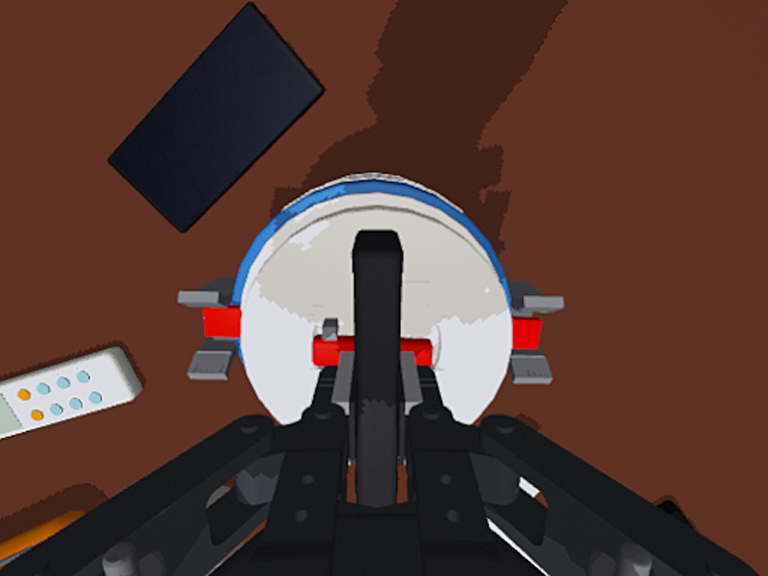

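carry_out([
  [-1, [0, 0, 0], -0.02],
  [-1, [0, 0, 0], -0.04],
  [-1, [0, 0, 0], -0.05],
  [-1, [0, 0, 0], -0.05],
])

```text
time_s: 15.3
eef_pos: [464.1, 148.9, 143.4]
eef_rot: [179.7, -0.4, -125.6]
contact_force: [-1.1, -1.7, -0.4]
gripper_width: 13.3
```

```bash
python3 - <<'E'
from h import *
for i in range(1):
    s=sensors.state();print(s['eef_pos'].round(1),s['eef_rot'].round(2),s['gripper_width'],s['contact_force'].round(1),s['moment'].round(2),rel([464.7,150.3,144],173.1))
s,im=shot('wrist','w18',(130,130,380,270),3)
E
```

```text
[464.1 148.9 143.4] [ 179.75   -0.44 -125.61] 13.288201267662537 [-1.1 -1.7 -0.4] [-0.42  0.13 -0.02] (array([-1.5,  0.3, -0.6]), np.float64(1.07))
```

View pics/w18.png

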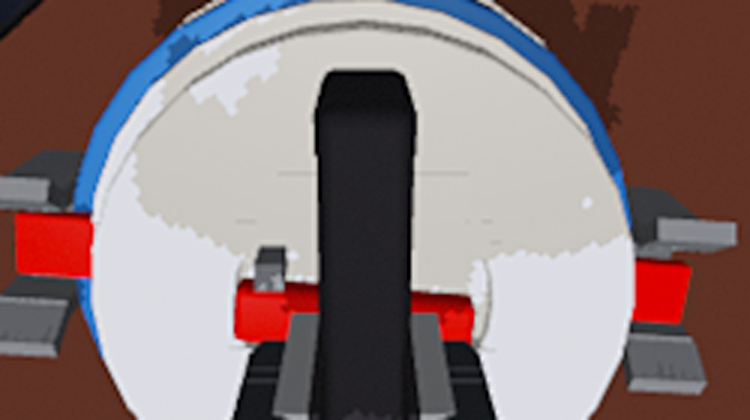

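```bash
python3 - <<'E'
from h import *
def f(p,r,a,b,z=126):
    st=dict(eef_pos=np.array(p),eef_rot=np.array(r)); P=bp('wrist',[a,b],[z,z],st);d=P[1]-P[0];m=P.mean(0)
    print(m.round(1),np.degrees(np.arctan2(d[1],d[0])).round(1),np.linalg.norm(d).round(1))
f([465,149.6,143.1],[179.86,-.28,-143.56],(212/1.5,361/1.5),(543/1.5,293/1.5))
f([464.5,149,143.5],[179.8,-.42,-128.51],(204/1.5,321/1.5),(542/1.5,333/1.5))
f([464.1,148.9,143.4],[179.75,-.44,-125.61],(130+16/3,130+243/3),(130+690/3,130+293/3))
# forks in w18: cheek end tops
f([464.1,148.9,143.4],[179.75,-.44,-125.61],(130-2/3,130+255/3),(130+722/3,130+305/3),138)
E
```

```text
[466.3 149.3 126. ] 138.9 167.8
[465.4 149.  126. ] 139.2 167.7
[465.8 149.7 126. ] 139.7 167.8
[463.3 149.2 138. ] 140.0 169.8
```

carry_out([
  [-1, [0, 0, -0.5], -0.015],
  [-1, [0, 0, -0.5], -0.03],
  [-1, [0, 0, -0.5], -0.04],
  [-1, [0, 0, -0.5], -0.04],
])

```text
time_s: 15.68
eef_pos: [464.0, 149.2, 143.8]
eef_rot: [179.7, -0.4, -123.3]
contact_force: [0.3, 0.2, -3.6]
gripper_width: 13.4
```

```bash
python3 - <<'E'
from h import *
for i in range(1):
    s=sensors.state();print(s['eef_pos'].round(1),s['eef_rot'].round(2),s['gripper_width'],s['contact_force'].round(1),s['moment'].round(2),rel([464.7,150.3,144],173.1))
s,im=shot('wrist','w19',(130,130,380,270),3)
E
```

```text
[464.  149.2 143.8] [ 179.7    -0.4  -123.29] 13.393905778833012 [ 0.3  0.2 -3.6] [-0.01 -0.02 -0.04] (array([-1.3,  0. , -0.2]), np.float64(1.11))
```

View pics/w19.png

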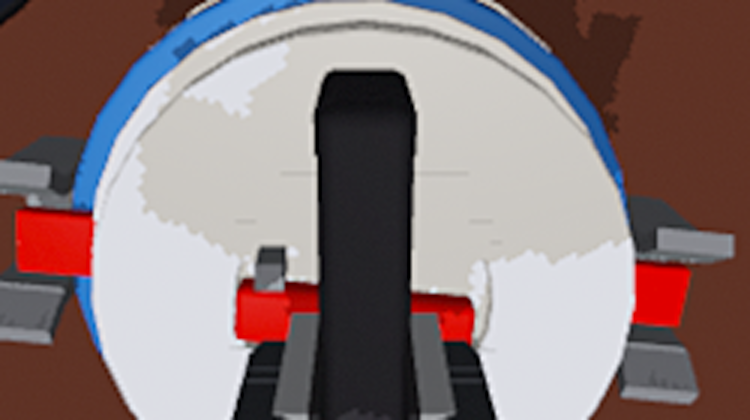

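carry_out([
  [-1, [0, 0, 0.3], 0.02],
  [-1, [0, 0, 0.3], 0.035],
  [-1, [0, 0, 0], 0.035],
  [-1, [0, 0, -1], 0.035],
  [-1, [0, 0, -2], 0.035],
])

```text
time_s: 16.15
eef_pos: [464.1, 149.3, 146.0]
eef_rot: [179.7, -0.4, -125.3]
contact_force: [0.0, 0.5, -2.5]
gripper_width: 13.0
```

```bash
python3 - <<'E'
from h import *
for i in range(1):
    s=sensors.state();print(s['eef_pos'].round(1),s['eef_rot'].round(2),s['gripper_width'],s['contact_force'].round(1),s['moment'].round(2))
E
```

```text
[464.1 149.3 146. ] [ 179.72   -0.41 -125.32] 12.960192116516236 [ 0.   0.5 -2.5] [0.02 0.01 0.02]
```

carry_out([
  [-1, [0, 0, -1], 0],
  [-1, [0, 0, -2], 0],
  [-1, [0, 0, -3.5], 0],
  [-1, [0, 0, -5], 0],
  [-1, [0, 0, -5], 0],
])

```text
time_s: 16.57
eef_pos: [464.4, 149.3, 151.4]
eef_rot: [179.7, -0.4, -125.3]
contact_force: [-0.5, 0.5, -2.2]
gripper_width: 13.3
```

```bash
python3 - <<'E'
from h import *
for i in range(1):
    s=sensors.state();print(s['eef_pos'].round(1),s['eef_rot'].round(2),s['gripper_width'],s['contact_force'].round(1),s['moment'].round(2))
shot('scene','s20',(290,130,390,230),7)
s,im=shot('wrist','w20',(130,130,380,270),3)
E
```

```text
[464.4 149.3 151.4] [ 179.75   -0.37 -125.32] 13.315967040164947 [-0.5  0.5 -2.2] [ 0.01 -0.01 -0.02]
```

View pics/s20.png

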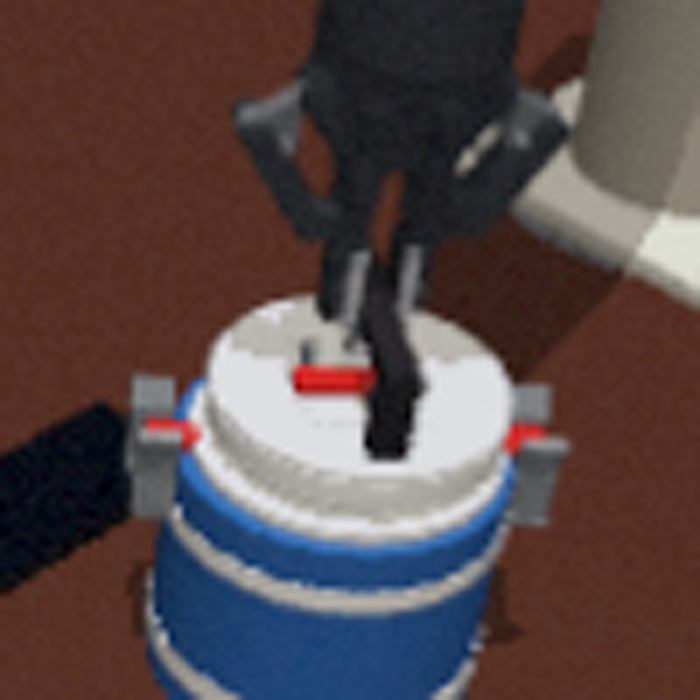

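View pics/w20.png

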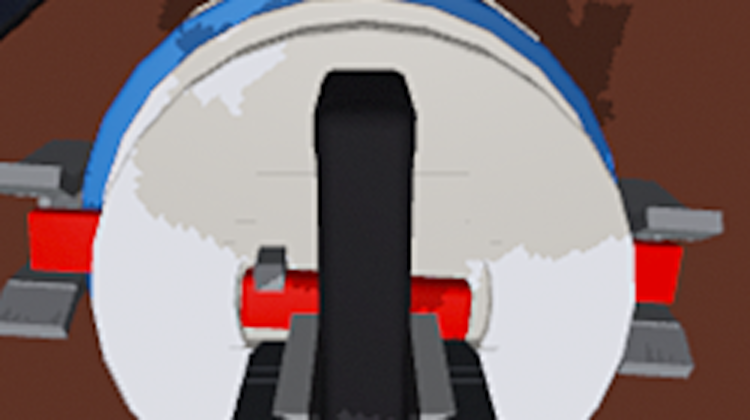

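carry_out([
  [-1, [0, 0, -5], 0],
  [-1, [0, 0, -11], 0],
  [-1, [0, 0, -17], 0],
  [-1, [0, 0, -24], 0],
  [-1, [0, 0, -30], 0],
])

```text
time_s: 17.08
eef_pos: [464.8, 149.5, 182.2]
eef_rot: [179.8, -0.3, -125.3]
contact_force: [0.2, 0.1, -1.5]
gripper_width: 13.1
```

carry_out([
  [-1, [0, 0, -12], 0],
  [-1, [0, 0, -25], 0],
  [-1, [0, 0, -38], 0],
  [-1, [0, 0, -50], 0],
  [-1, [0, 0, -57], 0],
])

```text
time_s: 17.5
eef_pos: [466.0, 149.9, 241.4]
eef_rot: [179.9, -0.2, -125.3]
contact_force: [0.7, 0.6, -2.3]
gripper_width: 13.3
```

```bash
python3 - <<'E'
from h import *
s=sensors.state();print(s['eef_pos'].round(1),s['eef_rot'].round(2),s['gripper_width'],s['contact_force'].round(1),s['moment'].round(2))
E
```

```text
[466.  149.9 241.4] [ 179.86   -0.21 -125.32] 13.315758879113693 [ 0.7  0.6 -2.3] [-0.   -0.03 -0.05]
```

carry_out([
  [-1, [0, 0, -1.5], 0],
  [-1, [0, 0, -1.5], 0],
  [-1, [0, 0, -1.5], 0],
])

```text
time_s: 17.75
eef_pos: [465.8, 149.8, 242.6]
eef_rot: [179.8, -0.2, -125.3]
contact_force: [-1.0, -0.6, -3.1]
gripper_width: 13.5
```

```bash
python3 - <<'E'
from h import *
s=sensors.state();print(s['eef_pos'].round(1),s['eef_rot'].round(2),s['gripper_width'],s['contact_force'].round(1),s['qvel'].round(2))
shot('scene','s21',(270,80,400,240),4.5);shot('wrist','w21',None,1.5);shot('top','t21',None,1.5)
print(sensors.state()['eef_pos'].round(1))
E
```

```text
[465.8 149.8 242.6] [ 179.85   -0.23 -125.32] 13.514546804767331 [-1.  -0.6 -3.1] [-0.08  0.4  -0.81 -0.1  -0.   -0.06]
[465.4 149.7 242. ]
```

View pics/s21.png

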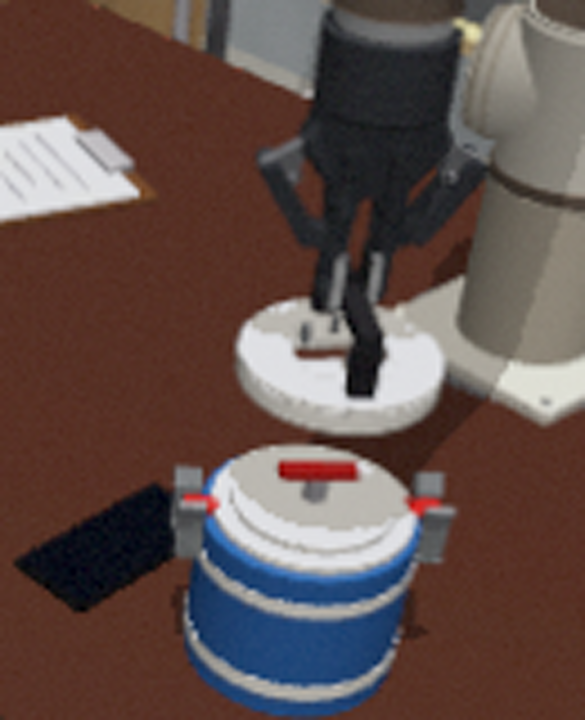

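View pics/w21.png

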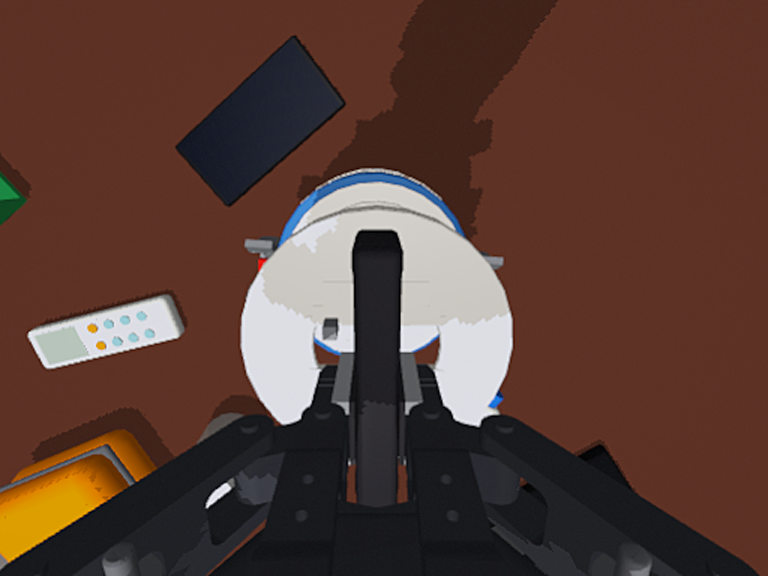

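View pics/t21.png

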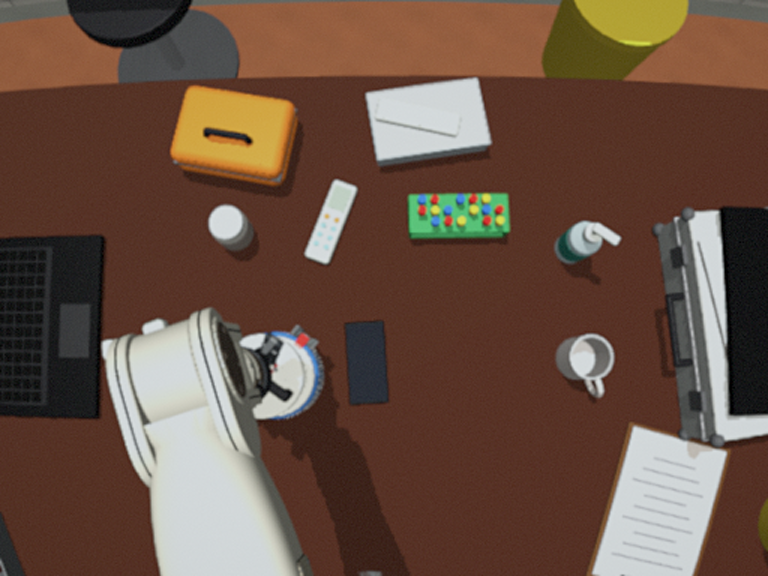

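```bash
python3 - <<'E'
from cell import ctrl
print(ctrl.close_job())
E
```

```text
the job is handed in; nothing more can be done
None
```

The carrier is closed, and the arm finished holding the freed cover level about 10 cm above it. I handed the job in at about 17.9 s.

**What I did:** I carried both lids by the handle and lowered the ears into the forks. I pressed the stopper down to a hard stop, with about 29 N at the wrist. Then I turned the cover anticlockwise about 63° until the stopper began to move with it, backed off 2°, and lifted the cover alone.

**Last checks:**
- **Stopper:** The pressed height was 142.8 mm, against 142.9 expected for fully home. The final scene picture shows the stopper in the carrier with its ears in both forks.
- **Cover:** The wrist carried about 2 to 3 N, which fits the cover alone. The slot is empty and the tilt is about 0.2°.
- **Desk:** The carrier and the other items look unmoved in the pictures.

**What failed or disagreed:**
- **First grasp:** It closed on air just above the handle, with no contact force. The fingertips sit about 20 to 25 mm higher than the reported TCP, so I regrasped lower using the pictures.
- **Grip width:** It read about 13 mm on the 16 mm bar, but the hold was firm.
- **Seating picture:** One scene overlay suggested the stopper might be about 3 mm high. The height and force readings and the measured ear span said it was home.
- **Stop overshoot:** At the stop the stopper turned about 2° within the play of its forks before I backed off. This was before the cover was lifted.

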